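# Pack an order tray and hold the document camera's telescopic arm out over it

## Task

Put the order together in the blue tray for the remote check: from the worktop in front of the blue dispensing machine, stand the white bottle and the amber dropper bottle upright in the tray and lay the blue screw cap flat in with them. Then push the document camera's orange lock button fully in, pull its telescopic arm out by the black grip on the camera head until the red ring on the tube (140 mm out) is level with the mouth of the sleeve, and finish while still holding it there, because its spring pulls it back if let go. Leave the tray where it stands and the white cap, dosing cup and marker alone.

Things in the scene. Friction and masses are not known exactly. Their poses are not given: they have to be found in the camera images.
- bottle_mid (a point): Centre, half-way up, of the loose white plastic bottle with a white cap, 43 mm diameter, 98 mm tall, 60 g, standing upright on the worktop; straight body up to 58 mm, shoulder above, cap 27 mm wide on top. Its z axis points up out of the cap. Goes upright into the tray.
- dropper_mid (a point): Centre, half-way up, of the loose amber dropper bottle with black pipette top, 34 mm diameter, 102 mm tall, 70 g, standing upright on the worktop; straight glass body up to 56 mm, then collar 24 mm wide and rubber bulb 13 mm wide. Its z axis points up. Goes upright into the tray.
- cap_mid (a point): Centre of the loose blue screw cap, a disc 31 mm in diameter and 17 mm high, lying flat on the worktop. Goes flat into the tray. Solid things near the three items: the blue dispensing machine (front at x = 0.62 m, y -0.24 to 0.14 m, 0.41 m high) and the blue carousel (ring of radius 0.20 m about x 0.69, y -0.43 m, top 186 mm above the worktop).
- tray: Loose blue order tray, 140 (its x) x 180 (its y) mm outside, rim 4 mm wider all round, 25 mm high, walls and floor 3 mm, 0.6 kg. Origin under its centre on the worktop, z up. It stands below the camera's place when the arm is out; its +y points away from the stand. Items may stand anywhere inside.
- doc_camera: Fixed stand of the document camera: base plate 100 x 150 x 21 mm, 24 mm column, and on it a level white sleeve tube 27 mm thick with axis 205 mm above the worktop. Origin on the worktop under the column; z up, its +y is the direction in which the arm slides out, over the tray. Sleeve reaches from 94 mm behind to 130 mm ahead of the column.
- sleeve_mouth (a point): Centre of the sleeve's open end (grey lip), where the arm's inner tube comes out; on the tube axis, 205 mm above the worktop, 130 mm ahead of the column.
- button_top (a point): Middle of the top face of the orange lock button, 19 mm across, on a grey 26 x 34 mm boss on top of the sleeve, 70 mm ahead of the column. At the start it is 233 mm above the worktop and 9 mm proud of the boss. It moves straight down with the button.
- lock_button (a joint): How far the lock button is pushed in, m: 0 out (arm locked), 0.007 fully in. Needs about 3 to 4 N and stays in when let go. From 0.005 the arm is free; while locked the arm moves less than 2 mm.
- camera_arm (a joint): How far the telescopic arm is drawn out, m: 0 parked, 0.140 with the red ring level with the sleeve mouth, stop at 0.165. A spring pulls it back with about 3 N (parked) to 4.5 N (at the ring). Thin black rings stand every 10 mm.
- red_ring (a point): Centre of the red ring (3 mm wide) on the arm's 18 mm aluminium tube; hidden inside the sleeve until the arm is drawn out. Moves with the arm.
- grip (a point): Centre of the black pinch grip on top of the camera head: 18 mm thick (x of the stand), 30 mm long (along the arm), standing 33 mm above the head. This point is 236 mm above the worktop, 15 mm below the grip's top and 18 mm above the head's top. The head is 46 mm wide and 56 mm long. Moves with the arm.
- lens (a point): Middle of the lens under the camera head, 174 mm above the worktop, straight below the grip. Moves with the arm; over the tray's middle (within 25 mm) when the red ring is at the sleeve mouth.
- white_cap: Bystander: white screw cap, 31 mm diameter, 17 mm high, lying on the worktop; origin at its underside. Leave it alone.
- cup: Bystander: empty white dosing cup, 67 mm diameter, 68 mm high; origin at its underside. Leave it alone.
- marker: Bystander: white marker pen with red cap, 135 mm long (its y), 17 mm thick, lying on the worktop; origin at its underside. Leave it alone.

How it is judged (in metres and radians):
On the way, in this order (a step that is already met when the one before it is completed fails the run):
1. the bottle and dropper bottle stand upright in the tray, the blue cap lies in it, all let go and at rest (x of bottle_mid in the frame of tray between -0.068 and 0.068 m and y of bottle_mid in the frame of tray between -0.088 and 0.088 m and z of bottle_mid in the frame of tray between 0.044 and 0.06 m and x of dropper_mid in the frame of tray between -0.068 and 0.068 m and y of dropper_mid in the frame of tray between -0.088 and 0.088 m and z of dropper_mid in the frame of tray between 0.046 and 0.062 m and x of cap_mid in the frame of tray between -0.068 and 0.068 m and y of cap_mid in the frame of tray between -0.088 and 0.088 m and z of cap_mid in the frame of tray between 0.005 and 0.02 m and angle between each of bottle_mid, dropper_mid's own z axis and vertical below 0.15 rad and linear speed of each of bottle, dropper, blue_cap below 0.03 m/s and contact force between the fingers and bottle below 0.2 N and contact force between the fingers and dropper below 0.2 N and contact force between the fingers and blue_cap below 0.2 N), for 0.2 s.
2. the lock button is pushed in (value of joint lock_button above 0.005 m), for 0.1 s.
At the end, for the whole second after the job is handed in: Gripper holding the arm (over 2 N) at rest, red ring within 5 mm of the sleeve mouth, button in over 5 mm; tray within 25 mm of its start, lens within 45 mm of its middle in plan; both bottles upright (0.15 rad) and the blue cap flat on the tray floor, untouched and at rest (all of step 1 and value of joint lock_button above 0.005 m and value of joint camera_arm between 0.135 and 0.145 m and velocity of joint camera_arm between -0.01 and 0.01 m/s and contact force between the fingers and camera_arm above 2 N and horizontal distance between lens and tray below 0.045 m and distance of tray from where it was at the start of the episode below 0.025 m); the arm keeps its last pose, push and grip.
It fails at once if a bystander (white cap, dosing cup, marker) is moved by more than 25 mm (distance of any of white_cap, cup, marker from where it was at the start of the episode above 0.025 m).
It also fails if it takes over 72 s, if anything falls off the work surface, if the arm or the gripper's body presses on something with over 40 N, if the wrist force passes 120 N, or if a joint passes its speed limit or range.

## Robot

A 7-joint arm with a two-finger parallel gripper is mounted at the origin on a cart in front of the work surface, level with it; the furniture and walls round the work are solid. World frame = base frame: x ahead of the robot, y to its left, z up, the work surface at z = 0. Lengths are in m, angles in degrees, forces in N, time in s.
With the tool pointing down it reaches from about 0.425 to 0.875 m from the base axis. Payload 4.7 kg.
Tool frame: the origin (TCP) lies at the very end of the fingers, on their centre line; the grasp point (between the pads) lies env.tcp_to_grasp behind it (env.tcp_to_grasp is the distance from the TCP to the grasp point, in m); z points along the fingers, x is the direction in which the jaws open and shut, and the axes are right-handed (so a half turn about z gives the same grasp; the last joint's range is limited). The gripper opens to 87 mm and grips with 3 to 60 N. Pads are 19 mm wide; open, the fingers measure 117 mm over their backs; the gripper's body (75 mm by 190 mm) begins 51 mm behind the grasp point.
Start: joints at [70.25, 18.392, -4.016, 83.108, 1.295, 78.541, -3.26], TCP at [0.228, -0.609, 0.188] pointing down, gripper open.
Joint ranges: [-163.93, 163.93], [-17.29, 119.83], [-79.2, 71.16], [3.27, 140.29], [-89.18, 269.18], [5.43, 117.66], [-154.24, 154.24]. Speed limits (degrees/s): [147.25, 147.25, 180, 180, 180, 180, 180].

## Interface

Orientations are given as [roll, pitch, yaw] about the fixed x, y, z axes, in that order (R = Rz(yaw) Ry(pitch) Rx(roll)).
In Python, from cell import env gives the robot as it stands. The module is installed in compiled form; this text tells all that it offers.
- The arm moves only by the tool send_rows, never from a script. Its argument "steps" is a list of rows, each a list of 3 entries, a list of its own where there are three numbers: the shift along the tool's x, y, z in m, then the turn, a rotation vector about the tool's x, y, z in rad, then the finger opening in m, from 0 to 0.087. A call has exactly 5 rows; each row is the pose to reach, as a shift and turn from the pose commanded when the call began, along the tool's axes at that moment; what a row does not reach only later rows make up. A row lasts 1/12 s, in which the tool goes at most 41.7 mm and 7.16 degrees, less where a joint would pass 70% of its speed; a pose out of reach is approached as far as the arm can. A call with a gripper value outside its range is refused whole. The fingers move at their own pace and stop on an object; "grip_force" is the grip in N (left out, the last holds). Time passes only in rows, so rows that repeat a pose let the fingers close, or fill a call up. It gives the time, the measured TCP pose, the force and the opening at its end, in the units of the state.
- env.get_obs(): the state, without advancing time (a new reading comes with each control period).
- env.read_camera(name): name is "side" or "top"; returns a dict with "pixels" (420x560x3 uint8, red, green, blue), "fx", "fy", "cx", "cy" (pixels), "k1" (the pictures are not rectified: a ray, as slopes to the right and down, at radius r is drawn at 1 + k1 r^2 times it, then the intrinsics apply), "position" and "rotation" of the camera in the world. Camera axes: x right, y up, looking along -z (the intrinsics and any distortion apply to the point x, -y, -z); pixel columns grow to the right and rows downward; lengths in m; the calibration is good to about 2 mm. A picture is of the moment at which its call begins. There is no depth.
- env.sign_off(): hands the job in, once; it reports no verdict.
The state is a dict: "time_s": time; "qpos": joint angles; "joint_velocities": joint speeds; "effort": joint torques, N m; "tool_pos": TCP position; "tool_rot": TCP orientation; "force": force on the tool from outside, world axes, zero at the start; "wrist_torque": the same for the moment, N m; "grip_width": finger opening in m.
Only numpy, scipy, OpenCV 4.12 (cv2) and the standard library are available. Lean on these libraries where they do the work, as an engineer would, in place of code of your own. Each camera call takes 0.05 s, during which the arm holds its last target.

## Working session

There is one attempt and no reset: what is moved stays moved. The work goes in short steps, Python scripts to look and compute and a tool call to move; the robot and the scene stay as the last step left them, time stands still between calls to the robot, and variables do not carry over. Pictures are saved under pics/ and viewed, and the job is handed in when it is done.

Besides the shell and the picture viewer there is one more tool, called after "Call:" by a JSON object that holds its "method" and its "body", one argument or row to a line. send_rows: Moves the arm, as the interface text tells. Its arguments: {"type":"object","properties":{"steps":{"type":"array"},"grip_force":{"type":"number"}},"required":["steps"]}

```bash
mkdir -p pics
cat > h.py <<'E'
import numpy as np, cv2
from cell import env
from scipy.spatial.transform import Rotation as R
def snap(n,f):
    c=env.read_camera(n); cv2.imwrite('pics/'+f+'.png',cv2.cvtColor(c['pixels'],cv2.COLOR_RGB2BGR)); return c
def ray(c,u,v):
    x=(u-c['cx'])/c['fx'];y=(v-c['cy'])/c['fy']
    d=np.hypot(x,y);r=d
    for _ in range(30): r=d/(1+c['k1']*r*r)
    s=r/d if d>0 else 1
    return np.array(c['position']),np.array(c['rotation'])@np.array([x*s,-y*s,-1.])
def atz(c,u,v,z):
    o,d=ray(c,u,v); return o+d*(z-o[2])/d[2]
def proj(c,p):
    q=np.array(c['rotation']).T@(np.array(p)-np.array(c['position']))
    x=q[0]/-q[2];y=-q[1]/-q[2];k=1+c['k1']*(x*x+y*y)
    return np.array([c['cx']+c['fx']*x*k,c['cy']+c['fy']*y*k])
def tri(c1,p1,c2,p2):
    o1,d1=ray(c1,*p1);o2,d2=ray(c2,*p2)
    t=np.linalg.lstsq(np.c_[d1,-d2],o2-o1,rcond=None)[0]
    a=o1+t[0]*d1;b=o2+t[1]*d2
    return (a+b)/2,np.linalg.norm(a-b)
E
python3 - <<'E'
from h import *
for n in('side','top'):
    c=snap(n,n+'0'); print(n,{k:np.round(c[k],4).tolist() for k in c if k!='pixels'})
print(env.get_obs(), env.tcp_to_grasp)
E
```

```text
side {'fx': 489.7294, 'fy': 489.7294, 'cx': 285.4307, 'cy': 214.9695, 'k1': -0.1022, 'position': [0.3252, -1.1637, 0.9095], 'rotation': [57.9504, -0.64, -8.7935]}
top {'fx': 412.5527, 'fy': 412.5527, 'cx': 284.5458, 'cy': 208.8888, 'k1': -0.0376, 'position': [0.3517, 0.0267, 1.5935], 'rotation': [6.7546, 0.4312, -91.3395]}
{'time_s': 0.1, 'qpos': array([70.2513686 , 18.43589943, -4.01630392, 83.16524871,  1.29474379,
       78.54004257, -3.26075928]), 'joint_velocities': array([ 0.121099  , -0.06746698,  0.02820791, -0.0904001 , -0.01054195,
        0.0129855 ,  0.10336334]), 'effort': array([-9.51037255e-04, -4.92570877e+01, -4.05942947e-01, -3.13400567e+01,
       -6.42504310e-02,  3.95492313e-02,  6.44785337e-05]), 'tool_pos': array([ 0.22801145, -0.60813378,  0.18738204]), 'tool_rot': array([ 1.79995233e+02,  9.59750174e-02, -6.94419144e+01]), 'force': array([-0.45638638, -0.67174436, -0.07230537]), 'wrist_torque': array([-0.00266377, -0.00978106,  0.01679184]), 'grip_width': 0.08701060932781858} 0.0187
```

```bash
sed -i "s/cv2.imwrite('pics/c['rotation']=R.from_euler('xyz',c['rotation'],degrees=True).as_matrix(); cv2.imwrite('pics/" h.py; sed -n 1,8p h.py
```

```text
import numpy as np, cv2
from cell import env
from scipy.spatial.transform import Rotation as R
def snap(n,f):
    c=env.read_camera(n); c['rotation']=R.from_euler('xyz',c['rotation'],degrees=True).as_matrix(); cv2.imwrite('pics/'+f+'.png',cv2.cvtColor(c['pixels'],cv2.COLOR_RGB2BGR)); return c
def ray(c,u,v):
    x=(u-c['cx'])/c['fx'];y=(v-c['cy'])/c['fy']
    d=np.hypot(x,y);r=d
```

View pics/side0.png

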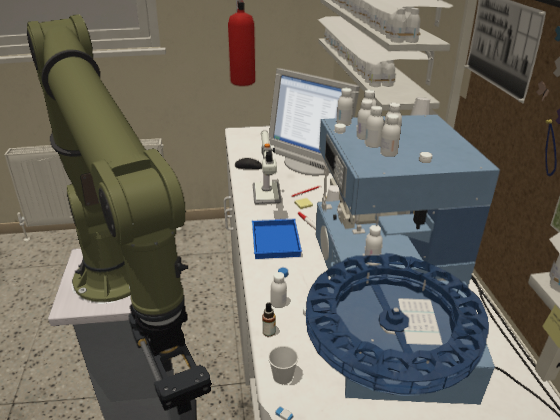

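View pics/top0.png

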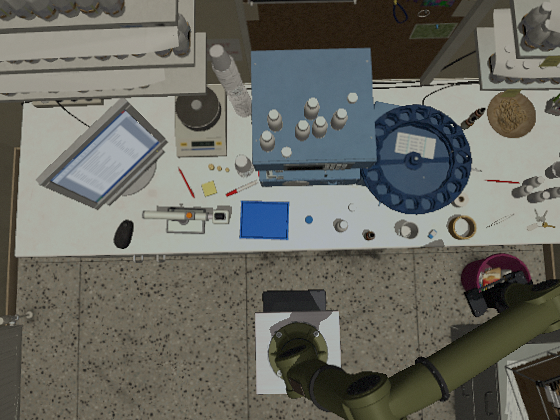

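Run:
```python
import cv2
t=cv2.imread('pics/top0.png'); s=cv2.imread('pics/side0.png')
cv2.imwrite('pics/t1.png',cv2.resize(t[180:260,130:290],None,fx=5,fy=5,interpolation=cv2.INTER_CUBIC))
cv2.imwrite('pics/t2.png',cv2.resize(t[180:260,285:445],None,fx=5,fy=5,interpolation=cv2.INTER_CUBIC))
cv2.imwrite('pics/s1.png',cv2.resize(s[120:270,230:350],None,fx=4,fy=4,interpolation=cv2.INTER_CUBIC))
cv2.imwrite('pics/s2.png',cv2.resize(s[250:400,230:350],None,fx=4,fy=4,interpolation=cv2.INTER_CUBIC))
```

```text
(no output)
```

View pics/t1.png

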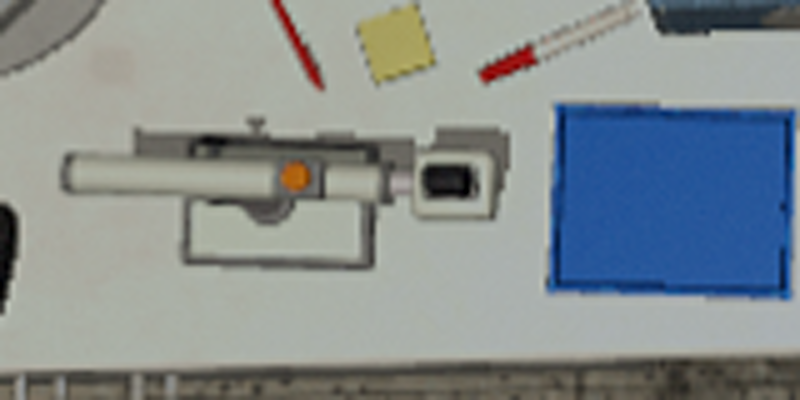

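View pics/t2.png

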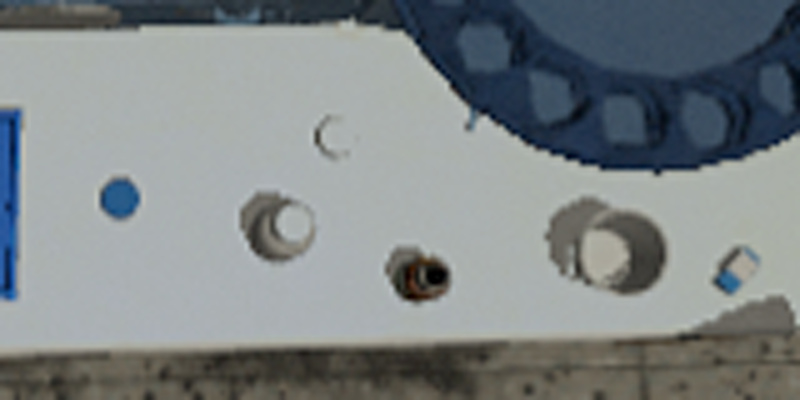

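View pics/s1.png

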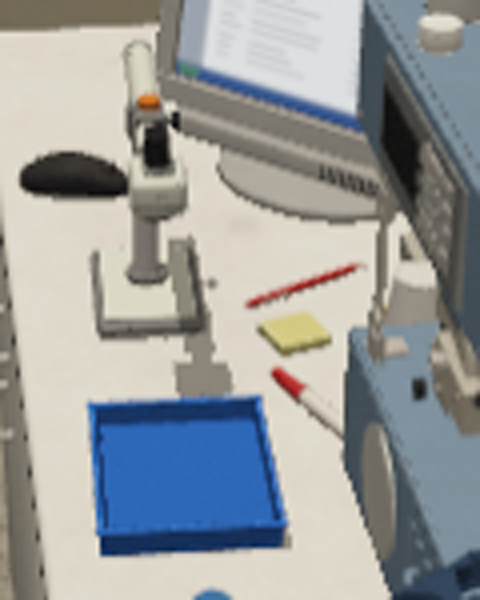

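View pics/s2.png

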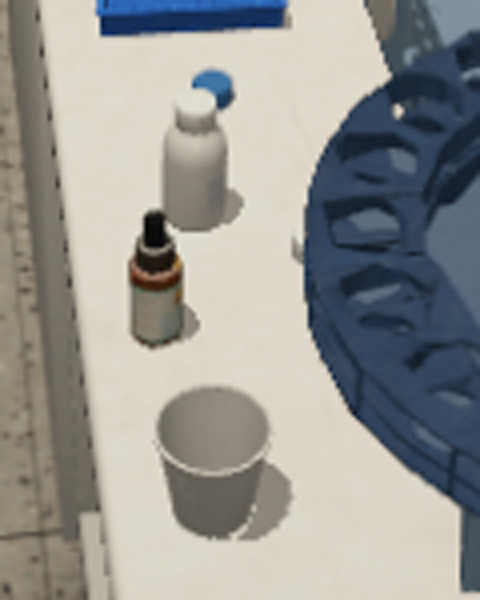

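Run:
```python
from h import *
t=snap('top','top1'); s=snap('side','side1')
A=lambda U,V:((U+.5)/5-.5+130,(V+.5)/5-.5+180)
B=lambda U,V:((U+.5)/5-.5+285,(V+.5)/5-.5+180)
C=lambda U,V:((U+.5)/4-.5+230,(V+.5)/4-.5+120)
D=lambda U,V:((U+.5)/4-.5+230,(V+.5)/4-.5+250)
L=[('bluecap',B(120,198),D(212,80),.017),('bottle',B(293,223),D(196,100),.098),('drop',B(436,274),D(154,213),.102),
('wcap',B(335,137),None,.017),('cup',B(622,250),D(212,428),.068),('button',A(295,177),C(150,100),.233),('grip',A(447,180),C(157,128),.251),
('lip',A(390,183),None,.205),('back',A(67,172),None,.205),('markred',A(485,77),C(280,375),.009),('marktip',A(635,10),None,.009),
('tTL',A(555,105),C(262,397),.025),('tTR',A(795,110),C(287,525),.025),('tBR',A(789,297),C(100,530),.025),('tBL',A(548,290),C(90,402),.025)]
for n,a,b,z in L:
    o=[atz(t,*a,z).round(4)[:2]]
    if b: o+=[atz(s,*b,z).round(4)[:2],tri(t,a,s,b)[0].round(4),round(tri(t,a,s,b)[1],4)]
    print(n,*o)
```

```text
bluecap [ 0.4966 -0.0571] [ 0.499  -0.0523] [ 0.4973 -0.057   0.0207] 0.0019
bottle [ 0.4679 -0.178 ] [ 0.4697 -0.1725] [ 0.4683 -0.1775  0.102 ] 0.0014
drop [ 0.4281 -0.2794] [ 0.4285 -0.281 ] [ 0.4284 -0.2797  0.1008] 0.0005
wcap [ 0.5398 -0.224 ]
cup [ 0.4442 -0.4254] [ 0.4429 -0.4238] [ 0.4434 -0.4249  0.0693] 0.0014
button [0.5004 0.3528] [0.5051 0.3547] [0.5025 0.3525 0.2339] 0.0045
grip [0.494  0.2484] [0.4992 0.259 ] [0.4956 0.2474 0.2563] 0.0043
lip [0.4978 0.2948]
back [0.5106 0.516 ]
markred [0.5995 0.2583] [0.6057 0.2598] [0.6023 0.2579 0.01  ] 0.0059
marktip [0.6495 0.1407]
tTL [0.5739 0.2022] [0.5795 0.2021] [0.5767 0.202  0.0249] 0.0055
tTR [0.5655 0.0179] [0.5676 0.0204] [0.5662 0.0179 0.0268] 0.0018
tBR [0.4224 0.026 ] [0.4258 0.0336] [0.4237 0.0259 0.0306] 0.003
tBL [0.432  0.2091] [0.4356 0.2139] [0.4335 0.2087 0.0283] 0.0034
```

```bash
cat >> h.py <<'E'
def plan(wps,w):
    """wps: list of (xyz,yaw,rows); prints calls of 5 rows"""
    o=env.get_obs(); p=np.array(o['tool_pos']); M=R.from_euler('xyz',o['tool_rot'],degrees=True)
    poses=[]; q=p; Q=M
    for x,y,n in wps:
        T=R.from_euler('xyz',[180,0,y],degrees=True); x=np.array(x); d=(Q.inv()*T).as_rotvec()
        for i in range(1,n+1): poses.append((q+(x-q)*i/n, Q*R.from_rotvec(d*i/n)))
        q,Q=x,T
    while len(poses)%5: poses.append(poses[-1])
    for k in range(0,len(poses),5):
        rows=[]
        for a,b in poses[k:k+5]:
            s=M.inv().apply(a-p).round(3); r=(M.inv()*b).as_rotvec().round(3)
            rows.append([(s+0).tolist(),(r+0).tolist(),w])
        print(rows); a,b=rows[-1][:2]; p=p+M.apply(a); M=M*R.from_rotvec(b)
E
python3 - <<'E'
from h import *
plan([((.497,-.057,.16),-3.1,20)],.06)
E
```

```text
[[[-0.021, -0.022, 0.001], [0.0, 0.0, -0.058], 0.06], [[-0.042, -0.045, 0.003], [0.0, 0.0, -0.116], 0.06], [[-0.063, -0.067, 0.004], [0.0, 0.0, -0.174], 0.06], [[-0.084, -0.089, 0.006], [0.0, 0.0, -0.232], 0.06], [[-0.105, -0.111, 0.007], [0.0, 0.0, -0.289], 0.06]]
[[[-0.014, -0.028, 0.001], [0.0, 0.0, -0.058], 0.06], [[-0.028, -0.055, 0.003], [0.0, 0.0, -0.116], 0.06], [[-0.042, -0.083, 0.004], [0.0, 0.0, -0.174], 0.06], [[-0.056, -0.11, 0.006], [0.0, 0.0, -0.232], 0.06], [[-0.07, -0.137, 0.007], [0.0, 0.0, -0.29], 0.06]]
[[[-0.005, -0.03, 0.001], [-0.001, 0.0, -0.058], 0.06], [[-0.01, -0.06, 0.003], [-0.001, 0.001, -0.116], 0.06], [[-0.016, -0.091, 0.004], [-0.001, 0.001, -0.174], 0.06], [[-0.021, -0.121, 0.006], [-0.001, 0.001, -0.232], 0.06], [[-0.027, -0.151, 0.007], [-0.001, 0.001, -0.289], 0.06]]
[[[0.003, -0.03, 0.001], [0.0, 0.0, -0.058], 0.06], [[0.007, -0.061, 0.003], [0.0, 0.0, -0.116], 0.06], [[0.01, -0.091, 0.004], [0.0, 0.0, -0.174], 0.06], [[0.014, -0.122, 0.006], [0.0, 0.0, -0.232], 0.06], [[0.017, -0.152, 0.007], [0.0, 0.0, -0.29], 0.06]]
```

Call:
{"method": "send_rows", "body": {
  "steps": [
    [[-0.021,-0.022,0.001],[0,0,-0.058],0.06],
    [[-0.042,-0.045,0.003],[0,0,-0.116],0.06],
    [[-0.063,-0.067,0.004],[0,0,-0.174],0.06],
    [[-0.084,-0.089,0.006],[0,0,-0.232],0.06],
    [[-0.105,-0.111,0.007],[0,0,-0.289],0.06]
  ],
  "grip_force": 15
}}

```text
time_s: 0.62
tool_pos: [0.2956, -0.4698, 0.1809]
tool_rot: [180.0, 0.0, -52.7]
force: [0.3, -0.1, 0.0]
grip_width: 0.0634
```

Call:
{"method": "send_rows", "body": {
  "steps": [
    [[-0.014,-0.028,0.001],[0,0,-0.058],0.06],
    [[-0.028,-0.055,0.003],[0,0,-0.116],0.06],
    [[-0.042,-0.083,0.004],[0,0,-0.174],0.06],
    [[-0.056,-0.11,0.006],[0,0,-0.232],0.06],
    [[-0.07,-0.137,0.007],[0,0,-0.29],0.06]
  ]
}}

```text
time_s: 1.03
tool_pos: [0.3626, -0.3313, 0.1741]
tool_rot: [180.0, 0.0, -36.1]
force: [0.7, 0.3, -0.1]
grip_width: 0.06
```

Call:
{"method": "send_rows", "body": {
  "steps": [
    [[-0.005,-0.03,0.001],[-0.001,0,-0.058],0.06],
    [[-0.01,-0.06,0.003],[-0.001,0.001,-0.116],0.06],
    [[-0.016,-0.091,0.004],[-0.001,0.001,-0.174],0.06],
    [[-0.021,-0.121,0.006],[-0.001,0.001,-0.232],0.06],
    [[-0.027,-0.151,0.007],[-0.001,0.001,-0.289],0.06]
  ]
}}

```text
time_s: 1.45
tool_pos: [0.4302, -0.1937, 0.1672]
tool_rot: [179.9, -0.1, -19.5]
force: [1.6, -1.4, -0.8]
grip_width: 0.0597
```

Call:
{"method": "send_rows", "body": {
  "steps": [
    [[0.003,-0.03,0.001],[0,0,-0.058],0.06],
    [[0.007,-0.061,0.003],[0,0,-0.116],0.06],
    [[0.01,-0.091,0.004],[0,0,-0.174],0.06],
    [[0.014,-0.122,0.006],[0,0,-0.232],0.06],
    [[0.017,-0.152,0.007],[0,0,-0.29],0.06]
  ]
}}

```text
time_s: 1.87
tool_pos: [0.4975, -0.0563, 0.1601]
tool_rot: [179.9, -0.0, -2.9]
force: [0.5, -0.3, -0.4]
grip_width: 0.06
```

```bash
python3 - <<'E'
from h import *
t=snap('top','top2'); s=snap('side','side2'); o=env.get_obs(); print(o['tool_pos'],o['tool_rot'],o['time_s'])
g=o['tool_pos'];print(proj(t,g),proj(s,g))
E
python3 -c "
import cv2,numpy as np
t=cv2.imread('pics/top2.png');s=cv2.imread('pics/side2.png')
cv2.imwrite('pics/m2.png',np.hstack([cv2.resize(t[150:270,250:350],None,fx=4,fy=4),cv2.resize(s[140:260,200:300],None,fx=4,fy=4)]))"
```

```text
[ 0.49856069 -0.05157502  0.16027008] [-1.79911959e+02 -8.51514798e-02 -2.52767722e+00] 1.9667
[309.06191339 214.8842789 ] [282.85630196 228.61964053]
```

View pics/m2.png

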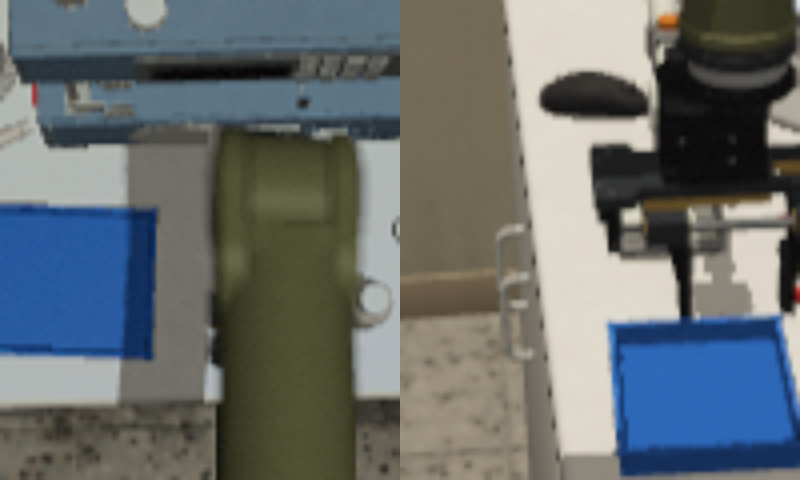

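View pics/side2.png

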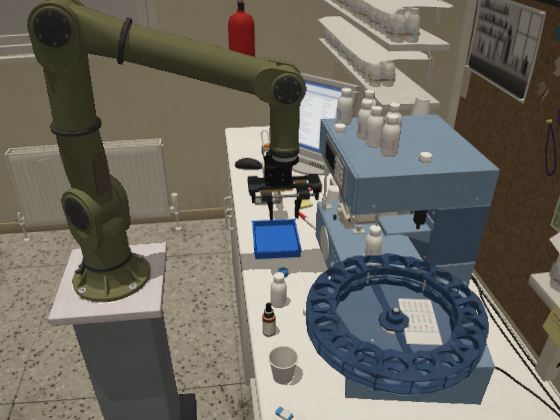

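Call:
{"method": "send_rows", "body": {
  "steps": [
    [[0,0,0.02],[0,0,0],0.06],
    [[0,0,0.04],[0,0,0],0.06],
    [[0,0,0.06],[0,0,0],0.06],
    [[0,0,0.08],[0,0,0],0.06],
    [[0,0,0.08],[0,0,0],0.06]
  ]
}}

```text
time_s: 2.38
tool_pos: [0.4937, -0.0582, 0.0765]
tool_rot: [180.0, 0.4, -3.1]
force: [-1.0, -0.3, -0.7]
grip_width: 0.06
```

Call:
{"method": "send_rows", "body": {
  "steps": [
    [[0,0,0.01],[0,0,0],0.06],
    [[0,0,0.02],[0,0,0],0.06],
    [[0,0,0.02],[0,0,0],0.06],
    [[0,0,0.02],[0,0,0],0.06],
    [[0,0,0.02],[0,0,0],0.06]
  ]
}}

```text
time_s: 2.8
tool_pos: [0.4977, -0.058, 0.0608]
tool_rot: [179.9, -0.1, -3.1]
force: [-0.1, -0.5, -0.4]
grip_width: 0.0605
```

Run:
```python
from h import *
s=snap('side','side3'); o=env.get_obs(); print(o['tool_pos'],o['tool_rot'],o['time_s'])
g=o['tool_pos'];print(proj(s,g), proj(s,(.497,-.057,.017)))
import cv2
cv2.imwrite('pics/m3.png',cv2.resize(cv2.imread('pics/side3.png')[180:300,220:340],None,fx=5,fy=5))
```

```text
[ 0.49784255 -0.05801219  0.06096994] [ 1.79902674e+02 -1.07430646e-01 -3.09369272e+00] 2.85
[282.6529994  258.79256079] [282.19317551 270.67684575]
```

View pics/m3.png

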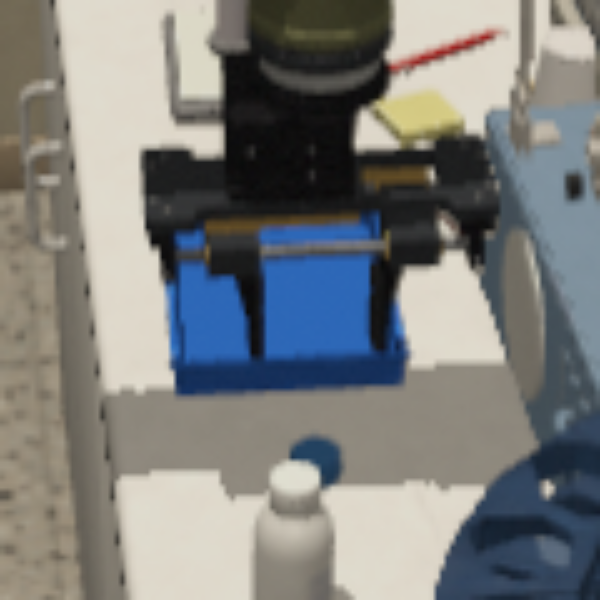

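Run:
```python
from h import *
t=snap('top','top3'); s=snap('side','side4')
p0=np.array([.228,-.609,.188]);y0=np.radians(-69.44)
for sg in(-1,1):
    q=p0+sg*.0435*np.array([np.cos(y0),np.sin(y0),0]); print('start tips',proj(s,q),proj(t,q))
o=env.get_obs();g=o['tool_pos']; y0=np.radians(-3.1)
for sg in(-1,1):
    q=g+sg*.03*np.array([np.cos(y0),np.sin(y0),0]); print('now tips',proj(s,q),proj(t,q))
a=cv2.imread('pics/side0.png')[300:420,110:230]; b=cv2.imread('pics/top3.png')[140:260,250:370]
cv2.imwrite('pics/m4.png',np.hstack([cv2.resize(a,None,fx=3,fy=3),cv2.resize(b,None,fx=3,fy=3)]))
```

```text
start tips [168.73663151 385.01071656] [465.30527685 294.71981919]
start tips [185.4654271  421.92931652] [488.45634629 284.82137869]
now tips [272.14048504 259.36569794] [309.23360363 225.8402464 ]
now tips [293.03419821 258.29323487] [309.61534872 209.83475327]
```

View pics/m4.png

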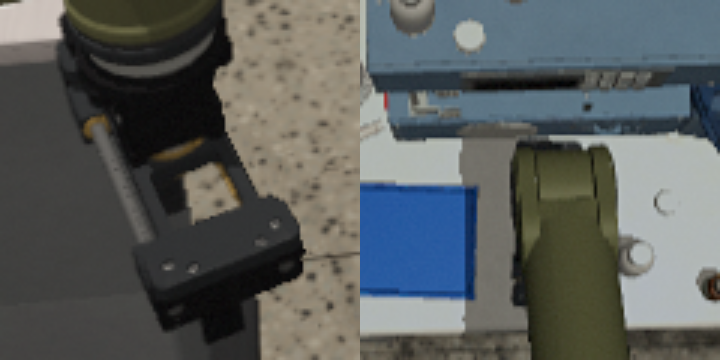

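Run:
```python
from h import *
t=snap('top','top5'); s=snap('side','side5')
for z in(.131,.15,.18,.2):
  for x in(.403,.593): print(z,x,proj(t,(x,-.0205,z)),proj(s,(x,-.0955,z)))
cv2.imwrite('pics/m5.png',cv2.resize(cv2.imread('pics/side5.png')[195:275,240:340],None,fx=8,fy=8))
cv2.imwrite('pics/m6.png',cv2.resize(cv2.imread('pics/top5.png')[170:250,270:350],None,fx=7,fy=7))
```

```text
0.131 0.403 [300.66315752 242.82841691] [250.09699705 249.29685033]
0.131 0.593 [299.18497879 189.76623737] [319.16758475 243.67832012]
0.15 0.403 [300.83349698 242.63304906] [249.89863334 243.53980669]
0.15 0.593 [299.33346818 188.88889968] [319.50459066 237.98723351]
0.18 0.403 [301.11173935 242.3139205 ] [249.58114225 234.26196017]
0.18 0.593 [299.57587595 187.45660205] [320.04534978 228.82033585]
0.2 0.403 [301.30386225 242.09356378] [249.36655287 227.94614472]
0.2 0.593 [299.74315147 186.46819636] [320.4118147  222.58331112]
```

View pics/m5.png

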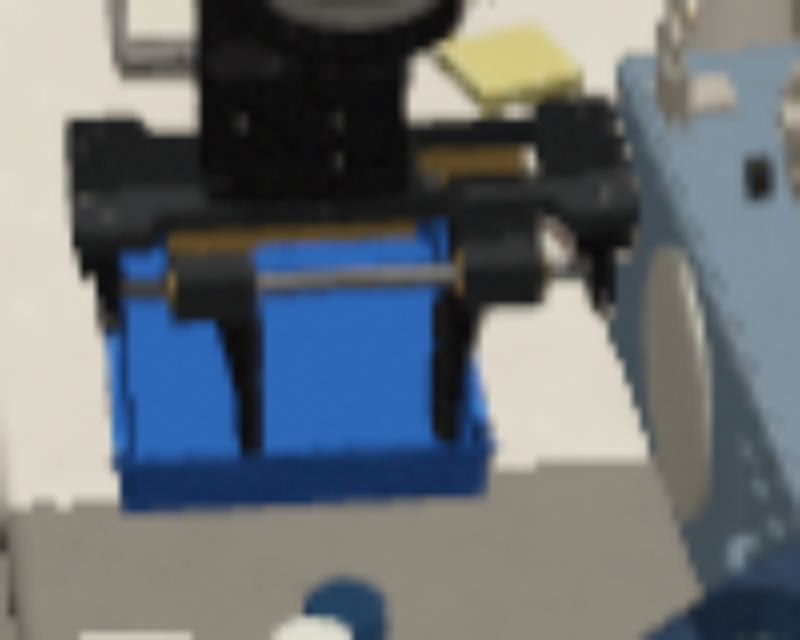

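View pics/m6.png

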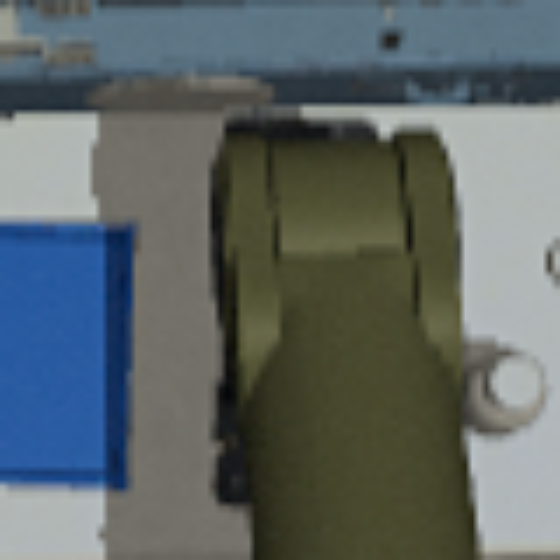

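Call:
{"method": "send_rows", "body": {
  "steps": [
    [[0,0,0.012],[0,0,0],0.06],
    [[0,0,0.024],[0,0,0],0.06],
    [[0,0,0.034],[0,0,0],0.06],
    [[0,0,0.04],[0,0,0],0.06],
    [[0,0,0.04],[0,0,0],0.06]
  ]
}}

```text
time_s: 3.47
tool_pos: [0.4953, -0.0576, 0.0178]
tool_rot: [180.0, 0.2, -3.1]
force: [0.8, -0.1, 0.4]
grip_width: 0.0599
```

Call:
{"method": "send_rows", "body": {
  "steps": [
    [[0,0,0.003],[0,0,0],0.06],
    [[0,0,0.006],[0,0,0],0.06],
    [[0,0,0.01],[0,0,0],0.06],
    [[0,0,0.014],[0,0,0],0.06],
    [[0,0,0.014],[0,0,0],0.06]
  ]
}}

```text
time_s: 3.88
tool_pos: [0.4967, -0.058, 0.0055]
tool_rot: [179.9, 0.0, -3.1]
force: [-0.9, -0.3, -0.1]
grip_width: 0.0601
```

Run:
```python
from h import *
s=snap('side','side6'); o=env.get_obs(); print(o['tool_pos'],o['force'],o['time_s'],proj(s,o['tool_pos']))
cv2.imwrite('pics/m7.png',cv2.resize(cv2.imread('pics/side6.png')[215:295,240:340],None,fx=8,fy=8))
```

```text
[ 0.49683024 -0.05794298  0.00579226] [-0.10730392  0.00365987  0.14327646] 3.9333 [282.15437516 273.89453683]
```

View pics/m7.png

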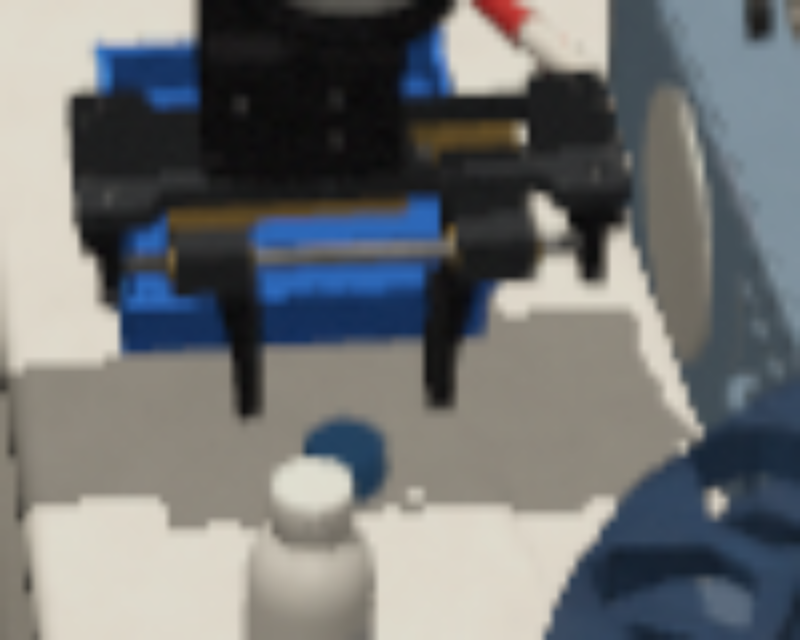

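Call:
{"method": "send_rows", "body": {
  "steps": [
    [[0,0,0],[0,0,0],0.045],
    [[0,0,0],[0,0,0],0.036],
    [[0,0,0],[0,0,0],0.03],
    [[0,0,0],[0,0,0],0.025],
    [[0,0,0],[0,0,0],0.025]
  ],
  "grip_force": 8
}}

```text
time_s: 4.35
tool_pos: [0.4973, -0.0581, 0.0063]
tool_rot: [179.9, -0.0, -3.1]
force: [-0.6, -0.5, -0.9]
grip_width: 0.0346
```

Run:
```python
from h import *
s=snap('side','side7'); o=env.get_obs(); print(o['tool_pos'],o['force'],o['grip_width'])
cv2.imwrite('pics/m8.png',cv2.resize(cv2.imread('pics/side7.png')[215:295,240:340],None,fx=8,fy=8))
```

```text
[ 0.49726756 -0.05802706  0.00629043] [ 0.10141072  0.31128555 -0.03891969] 0.030725929971707786
```

View pics/m8.png

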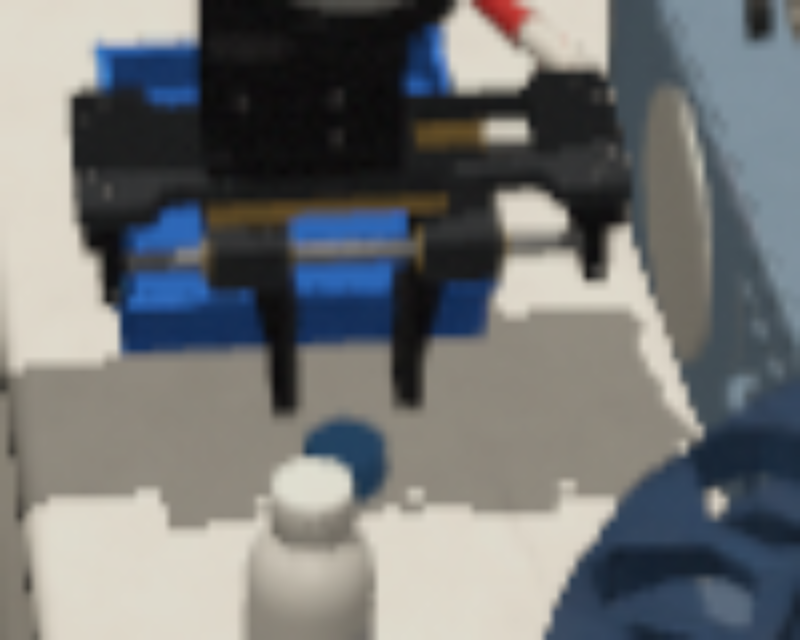

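Call:
{"method": "send_rows", "body": {
  "steps": [
    [[0,0,0],[0,0,0],0.02],
    [[0,0,0],[0,0,0],0.02],
    [[0,0,0],[0,0,0],0.02],
    [[0,0,0],[0,0,0],0.02],
    [[0,0,0],[0,0,0],0.02]
  ]
}}

```text
time_s: 4.82
tool_pos: [0.4972, -0.058, 0.0062]
tool_rot: [179.9, -0.0, -3.1]
force: [-0.1, 0.4, -1.0]
grip_width: 0.0203
```

Run:
```python
from h import *
s=snap('side','side8'); t=snap('top','top8');o=env.get_obs(); print(o['tool_pos'],o['force'],o['grip_width'])
print(proj(t,(.5,-.058,.35)),proj(t,(.5,-.058,.45)))
cv2.imwrite('pics/m9.png',cv2.resize(cv2.imread('pics/side8.png')[215:295,240:340],None,fx=8,fy=8))
```

```text
[ 0.4971723  -0.05796672  0.00616072] [-0.25752727 -0.20808503  0.1292657 ] 0.02018150177287618
[314.38193547 207.9114911 ] [316.68197911 203.61851604]
```

View pics/m9.png

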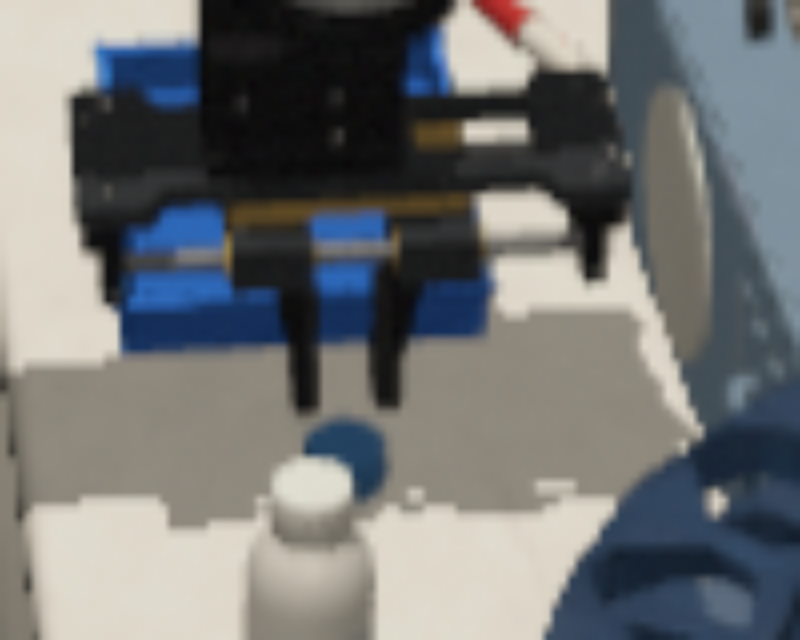

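View pics/top8.png

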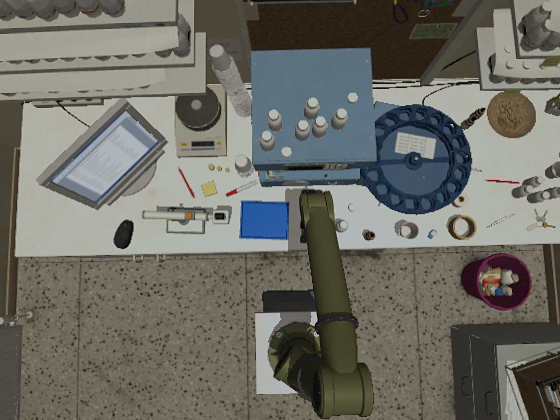

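Call:
{"method": "send_rows", "body": {
  "steps": [
    [[0,0,0],[0,0,0],0.04],
    [[0,0,0],[0,0,0],0.06],
    [[0,0,0],[0,0,0],0.06],
    [[0,0,0],[0,0,0],0.06],
    [[0,0,0],[0,0,0],0.06]
  ]
}}

```text
time_s: 5.33
tool_pos: [0.4972, -0.058, 0.0062]
tool_rot: [179.9, -0.0, -3.1]
force: [0.1, 0.6, 0.5]
grip_width: 0.0455
```

Call:
{"method": "send_rows", "body": {
  "steps": [
    [[0,0,0.001],[0,0,0],0.06],
    [[0,0,0.002],[0,0,0],0.06],
    [[0,0,0.003],[0,0,0],0.06],
    [[0,0,0.004],[0,0,0],0.06],
    [[0,0,0.004],[0,0,0],0.06]
  ]
}}

```text
time_s: 5.75
tool_pos: [0.497, -0.058, 0.0019]
tool_rot: [179.9, -0.0, -3.1]
force: [-0.0, 0.1, -0.5]
grip_width: 0.0597
```

Call:
{"method": "send_rows", "body": {
  "steps": [
    [[0,0,0.001],[0,0,0],0.06],
    [[0,0,0.002],[0,0,0],0.06],
    [[0,0,0.003],[0,0,0],0.06],
    [[0,0,0.003],[0,0,0],0.06],
    [[0,0,0.003],[0,0,0],0.06]
  ]
}}

```text
time_s: 6.17
tool_pos: [0.4971, -0.058, -0.0009]
tool_rot: [179.9, -0.0, -3.1]
force: [0.8, -0.8, -0.0]
grip_width: 0.06
```

Call:
{"method": "send_rows", "body": {
  "steps": [
    [[0,0,0.001],[0,0,0],0.06],
    [[0,0,0.002],[0,0,0],0.06],
    [[0,0,0.003],[0,0,0],0.06],
    [[0,0,0.004],[0,0,0],0.06],
    [[0,0,0.004],[0,0,0],0.06]
  ]
}}

```text
time_s: 6.58
tool_pos: [0.4969, -0.058, -0.0051]
tool_rot: [179.9, 0.0, -3.1]
force: [-0.2, -0.7, -0.5]
grip_width: 0.0599
```

Call:
{"method": "send_rows", "body": {
  "steps": [
    [[0,0,0.001],[0,0,0],0.06],
    [[0,0,0.002],[0,0,0],0.06],
    [[0,0,0.003],[0,0,0],0.06],
    [[0,0,0.004],[0,0,0],0.06],
    [[0,0,0.004],[0,0,0],0.06]
  ]
}}

```text
time_s: 7.0
tool_pos: [0.497, -0.058, -0.0091]
tool_rot: [179.9, -0.0, -3.1]
force: [-0.4, -0.2, -0.3]
grip_width: 0.0601
```

Call:
{"method": "send_rows", "body": {
  "steps": [
    [[0,0,0.001],[0,0,0],0.06],
    [[0,0,0.002],[0,0,0],0.06],
    [[0,0,0.003],[0,0,0],0.06],
    [[0,0,0.004],[0,0,0],0.06],
    [[0,0,0.005],[0,0,0],0.06]
  ]
}}

```text
time_s: 7.42
tool_pos: [0.4972, -0.0581, -0.0139]
tool_rot: [179.9, -0.0, -3.1]
force: [-0.3, 0.1, 0.5]
grip_width: 0.06
```

Call:
{"method": "send_rows", "body": {
  "steps": [
    [[0,0,0.001],[0,0,0],0.06],
    [[0,0,0.002],[0,0,0],0.06],
    [[0,0,0.003],[0,0,0],0.06],
    [[0,0,0.003],[0,0,0],0.06],
    [[0,0,0.003],[0,0,0],0.06]
  ]
}}

```text
time_s: 7.83
tool_pos: [0.4971, -0.058, -0.0169]
tool_rot: [179.9, -0.0, -3.1]
force: [-0.3, 0.8, -0.5]
grip_width: 0.0599
```

Run:
```python
from h import *
s=snap('side','side9'); o=env.get_obs(); print(o['tool_pos'],o['force'],o['grip_width'])
for p in [(.467,-.056,.0),(.527,-.06,0)]: print(proj(s,p))
cv2.imwrite('pics/m10.png',cv2.resize(cv2.imread('pics/side9.png')[215:295,240:340],None,fx=8,fy=8))
```

```text
[ 0.49722687 -0.05803427 -0.01680457] [ 0.91721442 -0.55777295 -0.7601573 ] 0.06012916189531224
[271.94476063 275.91985965]
[292.42204203 274.97178923]
```

View pics/m10.png

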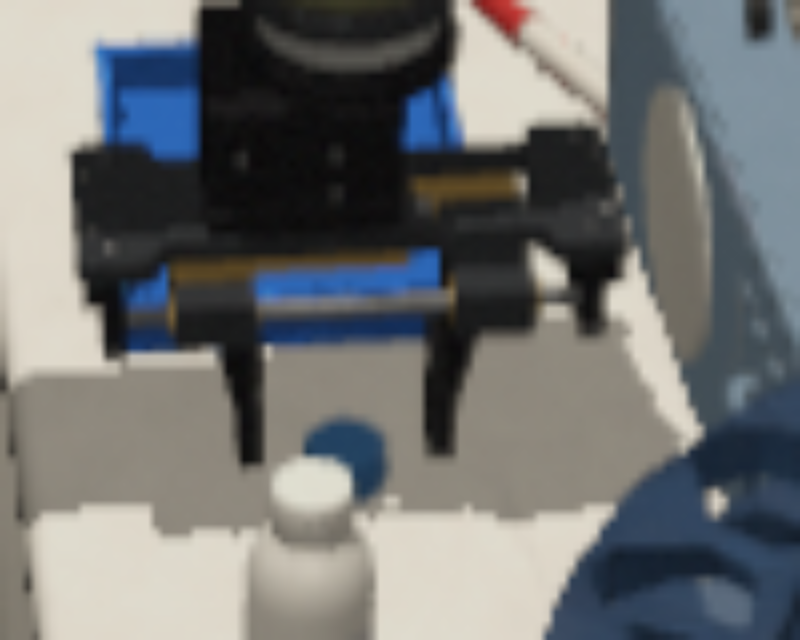

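Call:
{"method": "send_rows", "body": {
  "steps": [
    [[0,0,0.001],[0,0,0],0.06],
    [[0,0,0.002],[0,0,0],0.06],
    [[0,0,0.003],[0,0,0],0.06],
    [[0,0,0.004],[0,0,0],0.06],
    [[0,0,0.004],[0,0,0],0.06]
  ]
}}

```text
time_s: 8.3
tool_pos: [0.497, -0.058, -0.0211]
tool_rot: [179.9, -0.0, -3.1]
force: [-0.6, -0.4, -0.7]
grip_width: 0.0596
```

Call:
{"method": "send_rows", "body": {
  "steps": [
    [[0,0,0.001],[0,0,0],0.06],
    [[0,0,0.001],[0,0,0],0.06],
    [[0,0,0.002],[0,0,0],0.06],
    [[0,0,0.002],[0,0,0],0.06],
    [[0,0,0.002],[0,0,0],0.06]
  ]
}}

```text
time_s: 8.72
tool_pos: [0.4971, -0.058, -0.0229]
tool_rot: [179.9, -0.0, -3.1]
force: [0.6, 0.2, -0.9]
grip_width: 0.06
```

Call:
{"method": "send_rows", "body": {
  "steps": [
    [[0,0,0],[0,0,0],0.04],
    [[0,0,0],[0,0,0],0.025],
    [[0,0,0],[0,0,0],0.02],
    [[0,0,0],[0,0,0],0.02],
    [[0,0,0],[0,0,0],0.02]
  ],
  "grip_force": 15
}}

```text
time_s: 9.13
tool_pos: [0.4972, -0.058, -0.0228]
tool_rot: [179.9, -0.0, -3.1]
force: [-0.3, -0.3, 1.3]
grip_width: 0.0346
```

Call:
{"method": "send_rows", "body": {
  "steps": [
    [[0,0,0],[0,0,0],0.02],
    [[0,0,0],[0,0,0],0.02],
    [[0,0,-0.002],[0,0,0],0.02],
    [[0,0,-0.01],[0,0,0],0.02],
    [[0,0,-0.03],[0,0,0],0.02]
  ]
}}

```text
time_s: 9.55
tool_pos: [0.4949, -0.0576, 0.0058]
tool_rot: [180.0, 0.2, -3.1]
force: [-0.3, 1.0, 0.1]
grip_width: 0.0294
```

Call:
{"method": "send_rows", "body": {
  "steps": [
    [[0,0,-0.02],[0,0,0],0.02],
    [[0,0,-0.04],[0,0,0],0.02],
    [[0,0,-0.06],[0,0,0],0.02],
    [[0,0,-0.07],[0,0,0],0.02],
    [[0,0,-0.07],[0,0,0],0.02]
  ]
}}

```text
time_s: 9.97
tool_pos: [0.4992, -0.0582, 0.08]
tool_rot: [179.8, -0.3, -3.1]
force: [0.9, 0.4, -0.5]
grip_width: 0.0294
```

Run:
```python
from h import *
s=snap('side','side10'); o=env.get_obs(); print(o['tool_pos'],o['force'],o['grip_width'])
cv2.imwrite('pics/m11.png',cv2.resize(cv2.imread('pics/side10.png')[195:275,240:340],None,fx=8,fy=8))
```

```text
[ 0.49804472 -0.05816268  0.07824739] [-0.80862595  0.56117853 -0.79378918] 0.02973118466932893
```

View pics/m11.png

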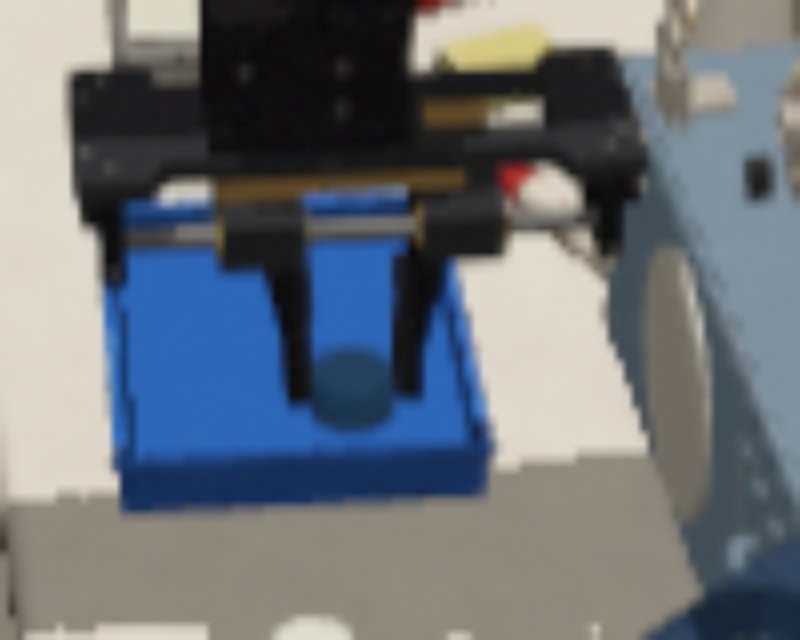

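Call:
{"method": "send_rows", "body": {
  "steps": [
    [[-0.002,-0.025,0],[0,0,0],0.02],
    [[-0.004,-0.055,0],[0,0,0],0.02],
    [[-0.007,-0.085,0],[0,0,0],0.02],
    [[-0.009,-0.115,0],[0,0,0],0.02],
    [[-0.011,-0.145,0],[0,0,0],0.02]
  ]
}}

```text
time_s: 10.43
tool_pos: [0.4926, 0.0885, 0.0755]
tool_rot: [179.9, 0.1, -3.1]
force: [-0.3, 0.5, -0.6]
grip_width: 0.0297
```

Call:
{"method": "send_rows", "body": {
  "steps": [
    [[-0.002,-0.03,0],[0,0,0],0.02],
    [[-0.004,-0.055,0],[0,0,0],0.02],
    [[-0.006,-0.07,0],[0,0,0],0.02],
    [[-0.006,-0.077,0],[0,0,0],0.02],
    [[-0.006,-0.077,0],[0,0,0],0.02]
  ]
}}

```text
time_s: 10.85
tool_pos: [0.491, 0.1663, 0.0758]
tool_rot: [180.0, 0.1, -2.9]
force: [0.2, 0.3, -0.6]
grip_width: 0.03
```

Call:
{"method": "send_rows", "body": {
  "steps": [
    [[0,0,0.015],[0,0,0],0.02],
    [[0,0,0.035],[0,0,0],0.02],
    [[0,0,0.055],[0,0,0],0.02],
    [[0,0,0.07],[0,0,0],0.02],
    [[0,0,0.07],[0,0,0],0.02]
  ]
}}

```text
time_s: 11.27
tool_pos: [0.4894, 0.1614, 0.0032]
tool_rot: [179.8, 0.4, -3.2]
force: [-1.1, -1.1, -0.5]
grip_width: 0.0294
```

Run:
```python
from h import *
s=snap('side','side11'); o=env.get_obs(); print(o['tool_pos'],o['force'],o['grip_width'])
cv2.imwrite('pics/m12.png',cv2.resize(cv2.imread('pics/side11.png')[165:265,240:340],None,fx=6,fy=6))
```

```text
[0.49059182 0.16226425 0.00491465] [-0.29141654 -0.34340907 -0.0793955 ] 0.029745795417780833
```

View pics/m12.png

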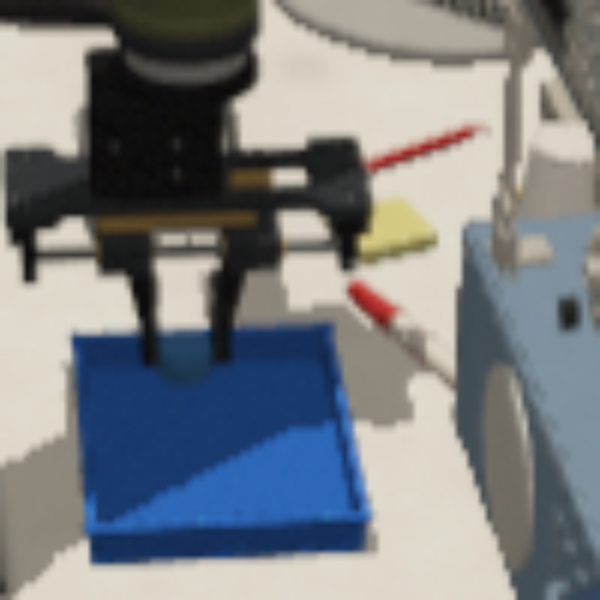

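Call:
{"method": "send_rows", "body": {
  "steps": [
    [[0,0,0.005],[0,0,0],0.02],
    [[0,0,0.01],[0,0,0],0.02],
    [[0,0,0.015],[0,0,0],0.02],
    [[0,0,0.019],[0,0,0],0.02],
    [[0,0,0.019],[0,0,0],0.02]
  ]
}}

```text
time_s: 11.73
tool_pos: [0.4918, 0.1643, -0.0127]
tool_rot: [179.9, 0.0, -3.1]
force: [0.4, 0.1, -1.0]
grip_width: 0.0297
```

Call:
{"method": "send_rows", "body": {
  "steps": [
    [[0,0,0.001],[0,0,0],0.02],
    [[0,0,0.002],[0,0,0],0.02],
    [[0,0,0.003],[0,0,0],0.02],
    [[0,0,0.004],[0,0,0],0.02],
    [[0,0,0.004],[0,0,0],0.02]
  ]
}}

```text
time_s: 12.15
tool_pos: [0.4921, 0.1646, -0.0162]
tool_rot: [179.9, -0.0, -3.1]
force: [-1.2, 0.4, -0.4]
grip_width: 0.0294
```

Call:
{"method": "send_rows", "body": {
  "steps": [
    [[0,0,0.001],[0,0,0],0.02],
    [[0,0,0.002],[0,0,0],0.02],
    [[0,0,0.003],[0,0,0],0.02],
    [[0,0,0.003],[0,0,0],0.02],
    [[0,0,0.003],[0,0,0],0.02]
  ]
}}

```text
time_s: 12.57
tool_pos: [0.4921, 0.1645, -0.0192]
tool_rot: [179.9, -0.0, -3.1]
force: [0.4, 0.7, -0.6]
grip_width: 0.0294
```

Call:
{"method": "send_rows", "body": {
  "steps": [
    [[0,0,0],[0,0,0],0.035],
    [[0,0,0],[0,0,0],0.045],
    [[0,0,0],[0,0,0],0.045],
    [[0,0,-0.004],[0,0,0],0.045],
    [[0,0,-0.02],[0,0,0],0.045]
  ]
}}

```text
time_s: 12.98
tool_pos: [0.4902, 0.1639, -0.0007]
tool_rot: [179.9, 0.2, -3.1]
force: [-1.0, -0.7, 0.1]
grip_width: 0.0443
```

Call:
{"method": "send_rows", "body": {
  "steps": [
    [[0,0,-0.02],[0,0,0],0.06],
    [[0,0,-0.045],[0,0,0],0.065],
    [[0,0,-0.07],[0,0,0],0.07],
    [[0,0,-0.09],[0,0,0],0.07],
    [[0,0,-0.1],[0,0,0],0.07]
  ]
}}

```text
time_s: 13.4
tool_pos: [0.4937, 0.1654, 0.1039]
tool_rot: [180.0, -0.3, -3.1]
force: [0.8, 1.0, -1.0]
grip_width: 0.067
```

Run:
```python
from h import *
s=snap('side','side12'); t=snap('top','top12'); o=env.get_obs(); print(o['tool_pos'],o['tool_rot'],o['grip_width'])
a=cv2.imread('pics/side12.png')[165:265,240:340]
cv2.imwrite('pics/m13.png',np.hstack([cv2.resize(a,None,fx=4,fy=4),cv2.resize(cv2.imread('pics/top12.png')[180:280,210:310],None,fx=4,fy=4)]))
```

```text
[0.49358729 0.16511108 0.10270879] [179.94415365  -0.25162156  -3.10780975] 0.06898307572592778
```

View pics/m13.png

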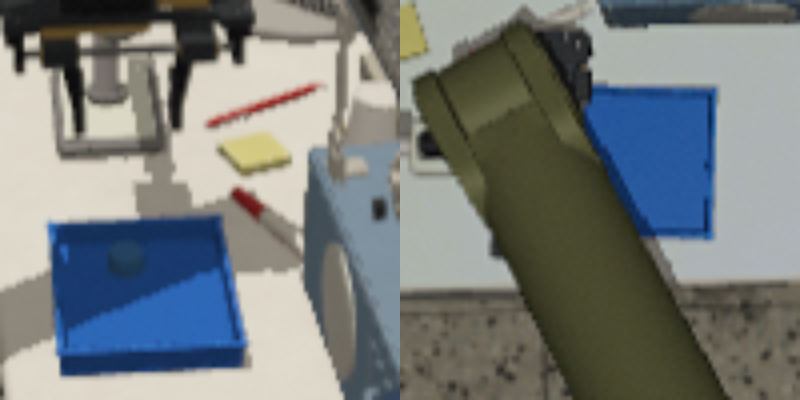

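Call:
{"method": "send_rows", "body": {
  "steps": [
    [[-0.001,0.025,0],[0,0,0],0.07],
    [[-0.001,0.06,0],[0,0,0],0.07],
    [[-0.002,0.095,0],[0,0,0],0.07],
    [[-0.003,0.13,0],[0,0,0],0.07],
    [[-0.003,0.165,0],[0,0,0],0.07]
  ]
}}

```text
time_s: 13.92
tool_pos: [0.4785, -0.0015, 0.0995]
tool_rot: [179.9, 0.1, -3.1]
force: [0.8, 0.0, -0.2]
grip_width: 0.07
```

Call:
{"method": "send_rows", "body": {
  "steps": [
    [[-0.001,0.035,0],[0,0,0],0.07],
    [[-0.001,0.07,0],[0,0,0],0.07],
    [[-0.002,0.105,0],[0,0,0],0.07],
    [[-0.003,0.135,0],[0,0,0],0.07],
    [[-0.004,0.16,0],[0,0,0],0.07]
  ]
}}

```text
time_s: 14.33
tool_pos: [0.4657, -0.162, 0.0995]
tool_rot: [179.9, 0.1, -3.2]
force: [1.0, -0.3, 0.0]
grip_width: 0.0699
```

Call:
{"method": "send_rows", "body": {
  "steps": [
    [[0,0.012,0],[0,0,0],0.07],
    [[0,0.019,0],[0,0,0],0.07],
    [[0,0.019,0],[0,0,0],0.07],
    [[0,0.019,0],[0,0,0],0.07],
    [[0,0.019,0],[0,0,0],0.07]
  ]
}}

```text
time_s: 14.75
tool_pos: [0.4669, -0.1762, 0.1011]
tool_rot: [180.0, -0.0, -2.9]
force: [0.4, 0.5, -0.5]
grip_width: 0.0698
```

Run:
```python
from h import *
s=snap('side','side13'); o=env.get_obs(); print(o['tool_pos'],o['tool_rot'],o['grip_width'])
cv2.imwrite('pics/m14.png',cv2.resize(cv2.imread('pics/side13.png')[220:320,230:330],None,fx=6,fy=6))
```

```text
[ 0.46697912 -0.17639691  0.10123676] [ 1.79950395e+02 -1.96544365e-02 -2.92201372e+00] 0.07009311627524453
```

View pics/m14.png

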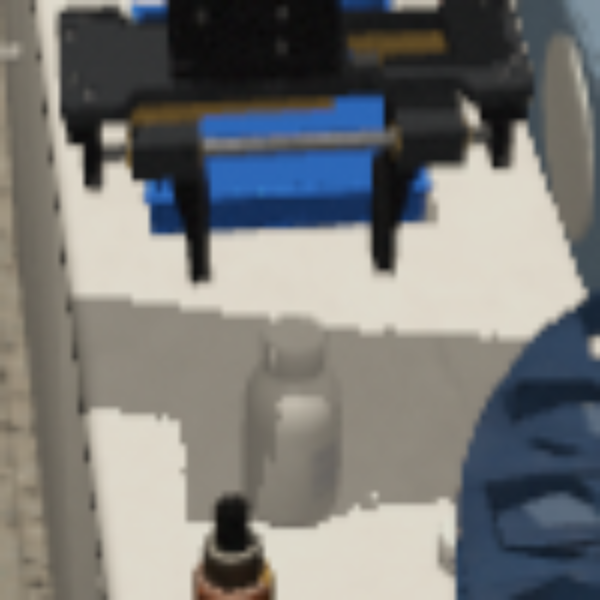

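Call:
{"method": "send_rows", "body": {
  "steps": [
    [[0.001,0.001,0.015],[0,0,0],0.07],
    [[0.001,0.001,0.032],[0,0,0],0.07],
    [[0.001,0.001,0.05],[0,0,0],0.07],
    [[0.001,0.001,0.065],[0,0,0],0.07],
    [[0.001,0.001,0.075],[0,0,0],0.07]
  ]
}}

```text
time_s: 15.22
tool_pos: [0.4671, -0.1779, 0.025]
tool_rot: [180.0, 0.1, -3.0]
force: [-0.5, -0.2, -0.3]
grip_width: 0.0706
```

Call:
{"method": "send_rows", "body": {
  "steps": [
    [[0,0,0.01],[0,0,0],0.07],
    [[0,0,0.018],[0,0,0],0.07],
    [[0,0,0.02],[0,0,0],0.07],
    [[0,0,0.02],[0,0,0],0.07],
    [[0,0,0.02],[0,0,0],0.06]
  ]
}}

```text
time_s: 15.63
tool_pos: [0.468, -0.1797, 0.0068]
tool_rot: [179.9, -0.1, -3.1]
force: [0.1, 0.3, 0.6]
grip_width: 0.0678
```

Call:
{"method": "send_rows", "body": {
  "steps": [
    [[0,0,0],[0,0,0],0.05],
    [[0,0,0],[0,0,0],0.04],
    [[0,0,0],[0,0,0],0.03],
    [[0,0,0],[0,0,0],0.03],
    [[0,0,0],[0,0,0],0.03]
  ]
}}

```text
time_s: 16.05
tool_pos: [0.4677, -0.1797, 0.0066]
tool_rot: [179.9, -0.1, -3.1]
force: [-1.0, -0.0, 0.6]
grip_width: 0.0415
```

Call:
{"method": "send_rows", "body": {
  "steps": [
    [[0,0,0],[0,0,0],0.03],
    [[0,0,0],[0,0,0],0.03],
    [[0,0,-0.005],[0,0,0],0.03],
    [[0,0,-0.02],[0,0,0],0.03],
    [[0,0,-0.035],[0,0,0],0.03]
  ]
}}

```text
time_s: 16.47
tool_pos: [0.4666, -0.179, 0.0411]
tool_rot: [180.0, 0.1, -3.1]
force: [0.2, -0.3, -0.5]
grip_width: 0.0416
```

Run:
```python
from h import *
s=snap('side','side14'); o=env.get_obs(); print(o['tool_pos'],o['tool_rot'],o['grip_width'],o['force'])
cv2.imwrite('pics/m15.png',cv2.resize(cv2.imread('pics/side14.png')[220:320,230:330],None,fx=6,fy=6))
```

```text
[ 0.46922658 -0.1799783   0.04452194] [179.84205587  -0.21529729  -3.07665244] 0.04148995310234539 [ 1.16895734 -1.04956437  0.8561956 ]
```

View pics/m15.png

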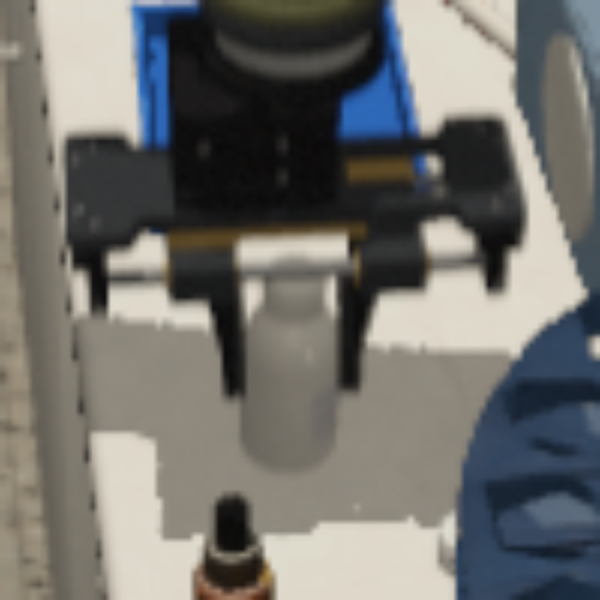

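Call:
{"method": "send_rows", "body": {
  "steps": [
    [[0,0,-0.012],[0,0,0],0.03],
    [[0.001,-0.018,-0.024],[0,0,0],0.03],
    [[0.002,-0.046,-0.03],[0,0,0],0.03],
    [[0.003,-0.076,-0.03],[0,0,0],0.03],
    [[0.004,-0.106,-0.03],[0,0,0],0.03]
  ]
}}

```text
time_s: 16.93
tool_pos: [0.4773, -0.0731, 0.0717]
tool_rot: [179.9, -0.1, -3.2]
force: [0.3, -0.1, -1.2]
grip_width: 0.0412
```

Call:
{"method": "send_rows", "body": {
  "steps": [
    [[0.001,-0.03,0],[0,0,0],0.03],
    [[0.002,-0.06,0],[0,0,0],0.03],
    [[0.003,-0.09,0],[0,0,0],0.03],
    [[0.004,-0.12,0],[0,0,0],0.03],
    [[0.005,-0.145,0],[0,0,0],0.03]
  ]
}}

```text
time_s: 17.35
tool_pos: [0.4896, 0.073, 0.0711]
tool_rot: [179.9, -0.0, -3.0]
force: [0.8, 0.1, -0.6]
grip_width: 0.0414
```

Call:
{"method": "send_rows", "body": {
  "steps": [
    [[0.001,-0.02,0],[0,0,0],0.03],
    [[0.002,-0.035,0],[0,0,0],0.03],
    [[0.002,-0.045,0],[0,0,0],0.03],
    [[0.002,-0.045,0],[0,0,0],0.03],
    [[0.002,-0.045,0],[0,0,0],0.03]
  ]
}}

```text
time_s: 17.77
tool_pos: [0.4942, 0.1151, 0.0707]
tool_rot: [179.9, 0.0, -3.1]
force: [0.1, -0.5, -1.6]
grip_width: 0.0415
```

Run:
```python
from h import *
s=snap('side','side15'); o=env.get_obs(); print(o['tool_pos'],o['tool_rot'],o['grip_width'],o['force'])
cv2.imwrite('pics/m16.png',cv2.resize(cv2.imread('pics/side15.png')[165:265,240:340],None,fx=6,fy=6))
```

```text
[0.49430766 0.1142234  0.07068359] [ 1.79864181e+02  1.03131698e-02 -3.13990551e+00] 0.0414818968968283 [ 0.08905168 -0.23357885 -1.93503132]
```

View pics/m16.png

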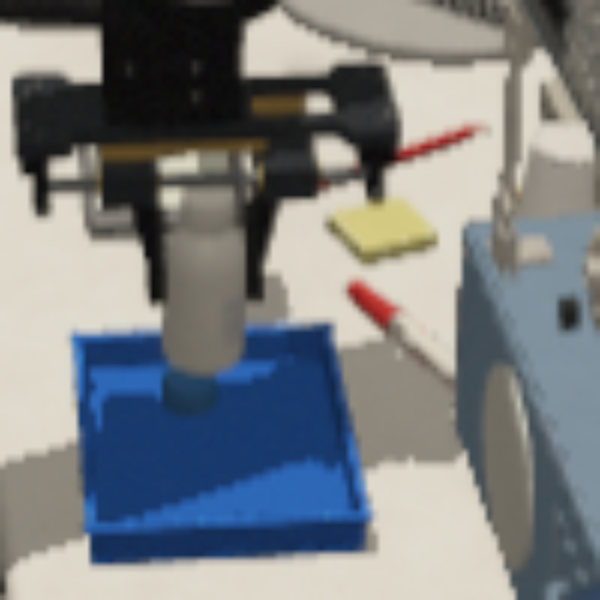

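Run:
```python
from h import *
s=snap('side','side16')
print(proj(s,(.492,.1645,.02)),atz(s,271.5,229,.02))
```

```text
[270.73879295 228.2036297 ] [0.49386523 0.15949311 0.02      ]
```

Call:
{"method": "send_rows", "body": {
  "steps": [
    [[0,0,0.01],[0,0,0],0.03],
    [[0,0,0.022],[0,0,0],0.03],
    [[0,0,0.034],[0,0,0],0.03],
    [[0,0,0.044],[0,0,0],0.03],
    [[0,0,0.05],[0,0,0],0.03]
  ]
}}

```text
time_s: 18.28
tool_pos: [0.493, 0.1148, 0.0186]
tool_rot: [179.9, 0.2, -3.1]
force: [-1.1, 0.5, -0.2]
grip_width: 0.0411
```

Call:
{"method": "send_rows", "body": {
  "steps": [
    [[0,0,0.003],[0,0,0],0.03],
    [[0,0,0.006],[0,0,0],0.03],
    [[0,0,0.009],[0,0,0],0.03],
    [[0,0,0.01],[0,0,0],0.03],
    [[0,0,0.01],[0,0,0],0.03]
  ]
}}

```text
time_s: 18.7
tool_pos: [0.4946, 0.1155, 0.011]
tool_rot: [179.9, -0.0, -3.1]
force: [0.5, 0.1, 0.2]
grip_width: 0.0411
```

Call:
{"method": "send_rows", "body": {
  "steps": [
    [[0,0,0.001],[0,0,0],0.03],
    [[0,0,0.001],[0,0,0],0.03],
    [[0,0,0.001],[0,0,0],0.046],
    [[0,0,0.001],[0,0,0],0.055],
    [[0,0,0.001],[0,0,0],0.065]
  ]
}}

```text
time_s: 19.12
tool_pos: [0.4948, 0.1154, 0.0102]
tool_rot: [179.9, -0.1, -3.1]
force: [0.2, 0.6, 0.4]
grip_width: 0.0524
```

Call:
{"method": "send_rows", "body": {
  "steps": [
    [[0,0,0],[0,0,0],0.065],
    [[0,0,-0.01],[0,0,0],0.065],
    [[0,0,-0.03],[0,0,0],0.065],
    [[0,0,-0.055],[0,0,0],0.065],
    [[0,0,-0.08],[0,0,0],0.065]
  ]
}}

```text
time_s: 19.53
tool_pos: [0.4941, 0.1157, 0.0912]
tool_rot: [179.9, 0.0, -3.1]
force: [-0.4, 0.1, 0.6]
grip_width: 0.0648
```

Run:
```python
from h import *
s=snap('side','side17'); o=env.get_obs(); print(o['tool_pos'],o['tool_rot'],o['grip_width'],o['force'])
cv2.imwrite('pics/m17.png',cv2.resize(cv2.imread('pics/side17.png')[165:265,240:340],None,fx=6,fy=6))
```

```text
[0.497731   0.11677903 0.09643958] [179.98132018  -0.46382925  -3.0487619 ] 0.06478674214307337 [2.23007743 1.60312679 3.33821071]
```

View pics/m17.png

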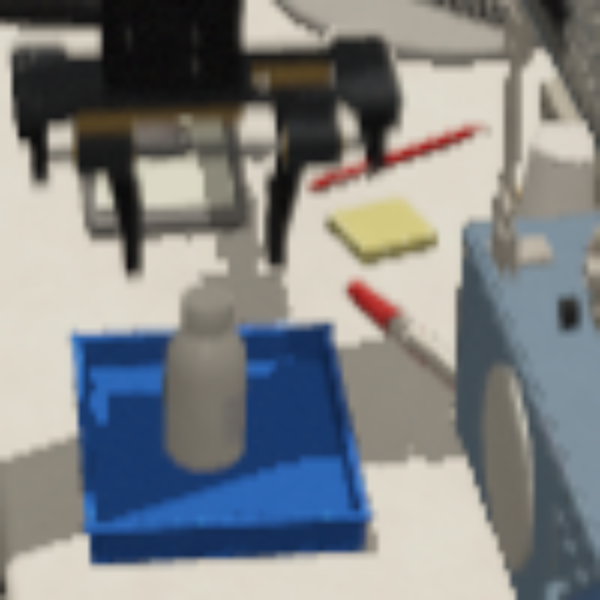

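Call:
{"method": "send_rows", "body": {
  "steps": [
    [[-0.003,0.025,-0.004],[0,0,0],0.065],
    [[-0.007,0.06,-0.004],[0,0,0],0.065],
    [[-0.01,0.095,-0.004],[0,0,0],0.065],
    [[-0.014,0.13,-0.004],[0,0,0],0.065],
    [[-0.018,0.165,-0.004],[0,0,0],0.065]
  ]
}}

```text
time_s: 20.0
tool_pos: [0.4675, -0.0497, 0.0951]
tool_rot: [179.9, -0.1, -3.1]
force: [0.9, -0.1, 0.1]
grip_width: 0.065
```

Call:
{"method": "send_rows", "body": {
  "steps": [
    [[-0.004,0.035,0],[0,0,0],0.065],
    [[-0.008,0.07,0],[0,0,0],0.065],
    [[-0.012,0.105,0],[0,0,0],0.065],
    [[-0.016,0.14,0],[0,0,0],0.065],
    [[-0.02,0.175,0],[0,0,0],0.065]
  ]
}}

```text
time_s: 20.42
tool_pos: [0.438, -0.2237, 0.0953]
tool_rot: [179.9, -0.1, -3.1]
force: [0.5, -0.7, 0.5]
grip_width: 0.0648
```

Call:
{"method": "send_rows", "body": {
  "steps": [
    [[-0.003,0.025,0],[0,0,0],0.065],
    [[-0.005,0.045,0],[0,0,0],0.065],
    [[-0.0065,0.058,0],[0,0,0],0.065],
    [[-0.0065,0.058,0],[0,0,0],0.065],
    [[-0.0065,0.058,0],[0,0,0],0.065]
  ]
}}

```text
time_s: 20.83
tool_pos: [0.4288, -0.2789, 0.0947]
tool_rot: [180.0, -0.0, -3.1]
force: [-0.7, 0.5, 0.1]
grip_width: 0.065
```

Call:
{"method": "send_rows", "body": {
  "steps": [
    [[0,0,0],[0,0,0],0.065],
    [[0,0,0],[0,0,0],0.065],
    [[0,0,0],[0,0,0],0.065],
    [[0,0,0],[0,0,0],0.065],
    [[0,0,0],[0,0,0],0.065]
  ]
}}

```text
time_s: 21.25
tool_pos: [0.4289, -0.2789, 0.0945]
tool_rot: [179.9, -0.0, -3.0]
force: [0.3, -0.1, 1.0]
grip_width: 0.0648
```

Run:
```python
from h import *
s=snap('side','side18'); o=env.get_obs(); print(o['tool_pos'],o['tool_rot'],o['grip_width'],o['force'])
cv2.imwrite('pics/m18.png',cv2.resize(cv2.imread('pics/side18.png')[260:360,220:320],None,fx=6,fy=6))
```

```text
[ 0.42875155 -0.27904656  0.09450018] [ 1.79918188e+02 -2.80658555e-02 -3.04571024e+00] 0.06502212842997551 [-0.48654842 -0.11246801 -0.8468088 ]
```

View pics/m18.png

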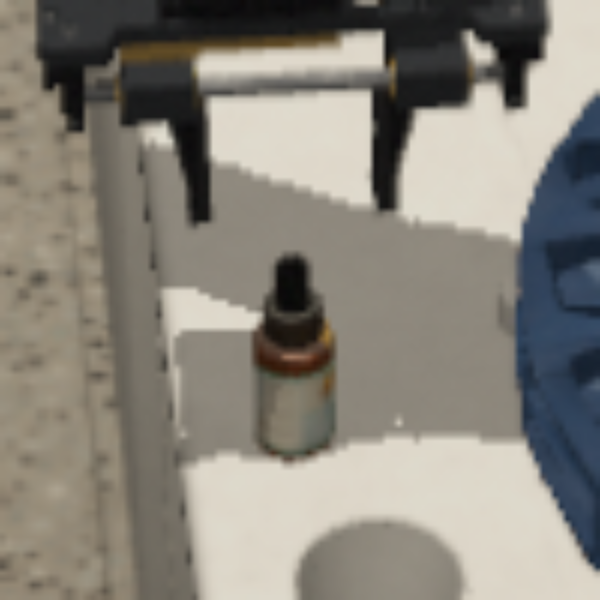

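Call:
{"method": "send_rows", "body": {
  "steps": [
    [[0,0,0.015],[0,0,0],0.065],
    [[0,0,0.03],[0,0,0],0.065],
    [[0,0,0.046],[0,0,0],0.065],
    [[0,0,0.062],[0,0,0],0.065],
    [[0,0,0.072],[0,0,0],0.065]
  ]
}}

```text
time_s: 21.72
tool_pos: [0.4278, -0.279, 0.0209]
tool_rot: [180.0, 0.1, -3.1]
force: [-0.4, 0.5, 0.4]
grip_width: 0.0649
```

Call:
{"method": "send_rows", "body": {
  "steps": [
    [[0,0,0.006],[0,0,0],0.065],
    [[0,0,0.01],[0,0,0],0.065],
    [[0,0,0.012],[0,0,0],0.065],
    [[0,0,0.012],[0,0,0],0.06],
    [[0,0,0.012],[0,0,0],0.05]
  ]
}}

```text
time_s: 22.13
tool_pos: [0.4291, -0.2799, 0.0111]
tool_rot: [179.9, -0.1, -3.1]
force: [-0.3, -0.5, 0.1]
grip_width: 0.0593
```

Call:
{"method": "send_rows", "body": {
  "steps": [
    [[0,0,0],[0,0,0],0.04],
    [[0,0,0],[0,0,0],0.03],
    [[0,0,0],[0,0,0],0.02],
    [[0,0,0],[0,0,0],0.02],
    [[0,0,0],[0,0,0],0.02]
  ]
}}

```text
time_s: 22.55
tool_pos: [0.4286, -0.2797, 0.0107]
tool_rot: [179.9, -0.0, -3.1]
force: [-0.1, 0.3, 1.9]
grip_width: 0.0319
```

Call:
{"method": "send_rows", "body": {
  "steps": [
    [[0,0,0],[0,0,0],0.02],
    [[0,0,0],[0,0,0],0.02],
    [[0,0,-0.005],[0,0,0],0.02],
    [[0,0,-0.02],[0,0,0],0.02],
    [[0,0,-0.035],[0,0,0],0.02]
  ]
}}

```text
time_s: 22.97
tool_pos: [0.4278, -0.2789, 0.0452]
tool_rot: [-180.0, 0.1, -3.1]
force: [0.7, -1.2, 0.1]
grip_width: 0.0318
```

Run:
```python
from h import *
s=snap('side','side19'); o=env.get_obs(); print(o['tool_pos'],o['tool_rot'],o['grip_width'],o['force'])
cv2.imwrite('pics/m19.png',cv2.resize(cv2.imread('pics/side19.png')[240:340,220:320],None,fx=6,fy=6))
```

```text
[ 0.43016804 -0.28036287  0.04867572] [179.81059769  -0.20426823  -3.08321142] 0.03165044265404264 [ 0.65718101 -0.50163072  1.46317809]
```

View pics/m19.png

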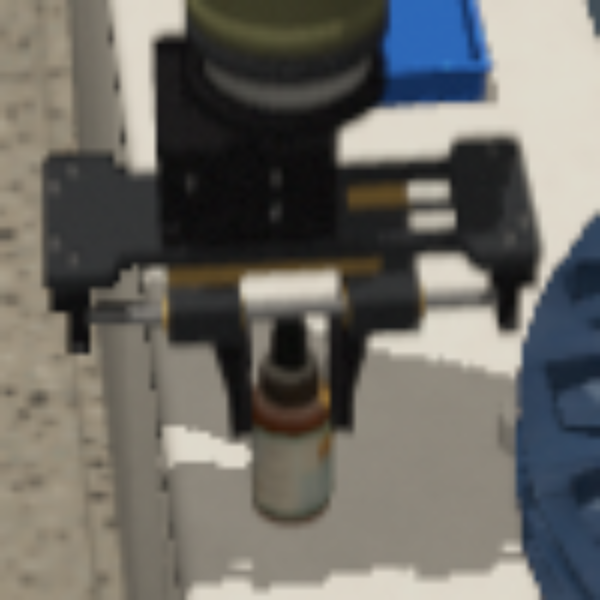

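Call:
{"method": "send_rows", "body": {
  "steps": [
    [[0,0,-0.01],[0,0,0],0.02],
    [[0.003,-0.02,-0.02],[0,0,0],0.02],
    [[0.007,-0.05,-0.025],[0,0,0],0.02],
    [[0.011,-0.08,-0.025],[0,0,0],0.02],
    [[0.016,-0.112,-0.025],[0,0,0],0.02]
  ]
}}

```text
time_s: 23.43
tool_pos: [0.4504, -0.168, 0.0705]
tool_rot: [179.9, -0.0, -3.2]
force: [1.2, 1.3, -0.8]
grip_width: 0.0317
```

Call:
{"method": "send_rows", "body": {
  "steps": [
    [[0.005,-0.033,0],[0,0,0],0.02],
    [[0.01,-0.066,0],[0,0,0],0.02],
    [[0.014,-0.098,0],[0,0,0],0.02],
    [[0.018,-0.13,0],[0,0,0],0.02],
    [[0.022,-0.16,0],[0,0,0],0.02]
  ]
}}

```text
time_s: 23.85
tool_pos: [0.4809, -0.0081, 0.07]
tool_rot: [179.9, -0.0, -3.1]
force: [1.3, -0.2, -0.2]
grip_width: 0.0316
```

Call:
{"method": "send_rows", "body": {
  "steps": [
    [[0.004,-0.025,0],[0,0,0],0.02],
    [[0.007,-0.045,0],[0,0,0],0.02],
    [[0.01,-0.06,0],[0,0,0],0.02],
    [[0.01,-0.065,0],[0,0,0],0.02],
    [[0.01,-0.065,0],[0,0,0],0.02]
  ]
}}

```text
time_s: 24.27
tool_pos: [0.4943, 0.0558, 0.0698]
tool_rot: [180.0, 0.0, -2.9]
force: [0.7, -0.3, -0.5]
grip_width: 0.0318
```

Run:
```python
from h import *
s=snap('side','side20'); o=env.get_obs(); print(o['tool_pos'],o['tool_rot'],o['grip_width'],o['force'])
cv2.imwrite('pics/m20.png',cv2.resize(cv2.imread('pics/side20.png')[165:265,240:340],None,fx=6,fy=6))
```

```text
[0.49422513 0.05416386 0.06970619] [ 1.79895495e+02  2.63168908e-02 -3.03689403e+00] 0.03208650807203734 [-0.59723174  0.08146506 -1.0629776 ]
```

View pics/m20.png

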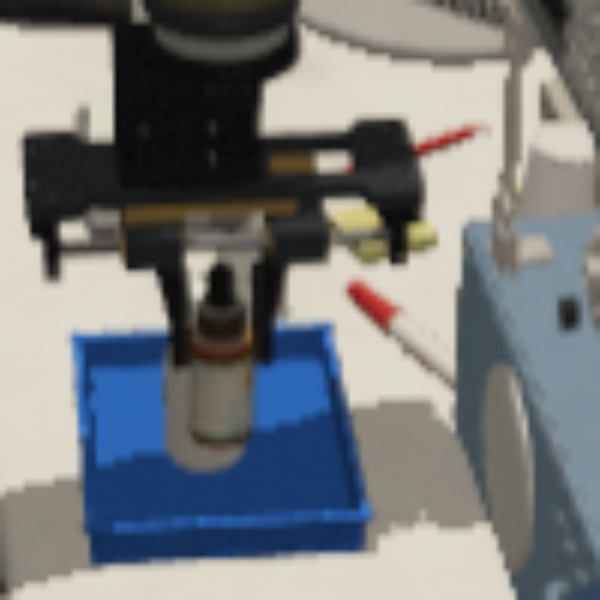

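Descend 56 mm, release at tool z ≈ 0.0135.

Call:
{"method": "send_rows", "body": {
  "steps": [
    [[0,0,0.01],[0,0,0],0.02],
    [[0,0,0.02],[0,0,0],0.02],
    [[0,0,0.032],[0,0,0],0.02],
    [[0,0,0.042],[0,0,0],0.02],
    [[0,0,0.047],[0,0,0],0.02]
  ]
}}

```text
time_s: 24.73
tool_pos: [0.493, 0.0536, 0.0206]
tool_rot: [179.9, 0.2, -3.1]
force: [-0.2, -0.2, -1.1]
grip_width: 0.0319
```

Call:
{"method": "send_rows", "body": {
  "steps": [
    [[0,0,0.003],[0,0,0],0.02],
    [[0,0,0.006],[0,0,0],0.02],
    [[0,0,0.008],[0,0,0],0.02],
    [[0,0,0.009],[0,0,0],0.02],
    [[0,0,0.009],[0,0,0],0.02]
  ]
}}

```text
time_s: 25.15
tool_pos: [0.4949, 0.0544, 0.0141]
tool_rot: [179.9, -0.0, -3.1]
force: [-0.5, -0.6, -1.9]
grip_width: 0.0317
```

Call:
{"method": "send_rows", "body": {
  "steps": [
    [[0,0,0],[0,0,0],0.02],
    [[0,0,0],[0,0,0],0.035],
    [[0,0,0],[0,0,0],0.045],
    [[0,0,0],[0,0,0],0.055],
    [[0,0,0],[0,0,0],0.055]
  ]
}}

```text
time_s: 25.57
tool_pos: [0.495, 0.0543, 0.0143]
tool_rot: [179.9, -0.1, -3.1]
force: [0.1, 0.3, -0.6]
grip_width: 0.0476
```

Call:
{"method": "send_rows", "body": {
  "steps": [
    [[0,0,-0.003],[0,0,0],0.055],
    [[0,0,-0.02],[0,0,0],0.055],
    [[0,0,-0.04],[0,0,0],0.055],
    [[0,0,-0.07],[0,0,0],0.055],
    [[0,0,-0.1],[0,0,0],0.055]
  ]
}}

```text
time_s: 25.98
tool_pos: [0.4939, 0.0546, 0.1148]
tool_rot: [179.9, 0.1, -3.1]
force: [0.3, -0.7, -0.8]
grip_width: 0.0549
```

Run:
```python
from h import *
s=snap('side','side21'); o=env.get_obs(); print(o['tool_pos'],o['tool_rot'],o['grip_width'],o['force'])
cv2.imwrite('pics/m21.png',cv2.resize(cv2.imread('pics/side21.png')[165:265,240:340],None,fx=6,fy=6))
```

```text
[0.49840151 0.05527333 0.121222  ] [179.92665122  -0.53232642  -3.05589316] 0.0549625426578924 [3.5143059  0.43823032 3.80734382]
```

View pics/m21.png

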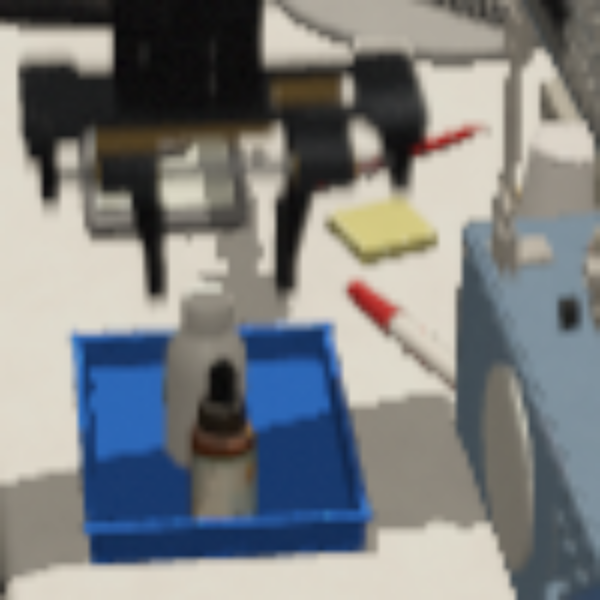

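Run:
```python
from h import *
t=snap('top','top22');s=snap('side','side22')
for uv in((165,130),(125,100),(140,205),(38,180),(60,205)):
  print(uv,[atz(t,*uv,z).round(3)[:2] for z in(.05,.2,.35)])
print('side', [ (z,atz(s,325,165,z).round(3)[:2]) for z in (.05,.1,.15,.2)])
```

```text
(165, 130) [array([0.854, 0.491]), array([0.805, 0.446]), array([0.757, 0.401])]
(125, 100) [array([0.981, 0.652]), array([0.92 , 0.591]), array([0.859, 0.53 ])]
(140, 205) [array([0.563, 0.583]), array([0.542, 0.529]), array([0.522, 0.475])]
(38, 180) [array([0.671, 0.986]), array([0.64 , 0.892]), array([0.609, 0.799])]
(60, 205) [array([0.571, 0.894]), array([0.549, 0.81 ]), array([0.528, 0.725])]
side [(0.05, array([0.757, 0.54 ])), (0.1, array([0.732, 0.44 ])), (0.15, array([0.707, 0.341])), (0.2, array([0.682, 0.242]))]
```

View pics/top22.png

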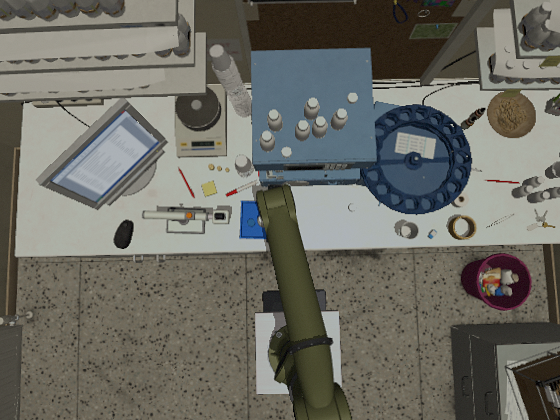

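Run:
```python
from h import *
from scipy import ndimage
t=snap('top','top23');s=snap('side','side23'); P=[]
for c,(v0,v1,u0,u1) in((t,(205,225,180,200)),(s,(135,155,255,285))):
    a=c['pixels'].astype(int)[v0:v1,u0:u1]; m=(a[...,0]>150)&(a[...,0]-a[...,2]>90)
    w=m*(a[...,0]-a[...,2]); v,u=ndimage.center_of_mass(w); P.append((u+u0,v+v0)); print(m.sum(),P[-1])
print(atz(t,*P[0],.233),atz(s,*P[1],.233),tri(t,P[0],s,P[1]))
a=t['pixels'].astype(int).sum(2)[205:225,205:235]; m=a<150
v,u=ndimage.center_of_mass(m); print('grip',m.sum(),u+205,v+205,atz(t,u+205,v+205,.251))
print(env.get_obs()['tool_pos'])
```

```text
19 (np.float64(188.4355938284894), np.float64(214.8112665949049))
0 (np.float64(nan), np.float64(nan))
 ** On entry to DLASCL parameter number  4 had an illegal value
 ** On entry to DLASCL parameter number  4 had an illegal value
 ** On entry to DLASCL parameter number  4 had an illegal value
 ** On entry to DLASCL parameter number  4 had an illegal value
 ** On entry to DLASCL parameter number  5 had an illegal value
 ** On entry to DLASCL parameter number  4 had an illegal value
  results = [sum_labels(input * grids[dir].astype(float), labels, index) / normalizer
Traceback (most recent call last):
  File "h.py", line 20, in tri
    t=np.linalg.lstsq(np.c_[d1,-d2],o2-o1,rcond=None)[0]
      ~~~~~~~~~~~~~~~^^^^^^^^^^^^^^^^^^^^^^^^^^^^^^^^
numpy.linalg.LinAlgError: SVD did not converge in Linear Least Squares
```

Call:
{"method": "send_rows", "body": {
  "steps": [
    [[0,0,-0.025],[0,0,0],0.03],
    [[0,0,-0.055],[0,0,0],0.01],
    [[0,0,-0.085],[0,0,0],0],
    [[0,0,-0.115],[0,0,0],0],
    [[0,-0.02,-0.135],[0,0,0],0]
  ]
}}

```text
time_s: 26.65
tool_pos: [0.4961, 0.0703, 0.25]
tool_rot: [179.8, -0.0, -3.5]
force: [0.4, 0.1, -0.6]
grip_width: 0.0296
```

Call:
{"method": "send_rows", "body": {
  "steps": [
    [[-0.001,-0.03,0],[0,0,0],0],
    [[-0.002,-0.06,0],[0,0,0],0],
    [[-0.003,-0.095,0],[0,0,0],0],
    [[-0.004,-0.13,0],[0,0,0],0],
    [[-0.005,-0.165,0],[0,0,0],0]
  ]
}}

```text
time_s: 27.07
tool_pos: [0.4989, 0.2405, 0.2472]
tool_rot: [179.9, 0.1, -3.1]
force: [0.6, -0.5, 0.7]
grip_width: 0.0019
```

Call:
{"method": "send_rows", "body": {
  "steps": [
    [[-0.001,-0.03,0],[0,0,0],0],
    [[-0.002,-0.06,0],[0,0,0],0],
    [[-0.003,-0.085,0],[0,0,0],0],
    [[-0.004,-0.105,0],[0,0,0],0],
    [[-0.004,-0.113,0],[0,0,0],0]
  ]
}}

```text
time_s: 27.48
tool_pos: [0.4995, 0.3559, 0.2464]
tool_rot: [179.9, 0.2, -2.8]
force: [-0.2, -0.6, 0.6]
grip_width: 0.0005
```

Call:
{"method": "send_rows", "body": {
  "steps": [
    [[0,0,0],[0,0,0],0],
    [[0,0,0],[0,0,0],0],
    [[0,0,0],[0,0,0],0],
    [[0,0,0],[0,0,0],0],
    [[0,0,0],[0,0,0],0]
  ]
}}

```text
time_s: 27.9
tool_pos: [0.5024, 0.3511, 0.2487]
tool_rot: [179.9, -0.1, -3.2]
force: [0.2, 0.1, -0.6]
grip_width: 0.0007
```

Run:
```python
from h import *
s=snap('side','side24');t=snap('top','top24'); o=env.get_obs(); print(o['tool_pos'],o['tool_rot'],o['grip_width'],o['force'])
cv2.imwrite('pics/m24.png',np.hstack([cv2.resize(cv2.imread('pics/side24.png')[100:220,220:320],None,fx=4,fy=4),cv2.resize(cv2.imread('pics/top24.png')[160:280,170:270],None,fx=4,fy=4)]))
```

```text
[0.50220105 0.35165305 0.24881436] [ 1.79893951e+02 -6.57569178e-02 -3.18576203e+00] 0.0009732617413937476 [-0.14138399 -0.31990659 -0.2578208 ]
```

View pics/m24.png

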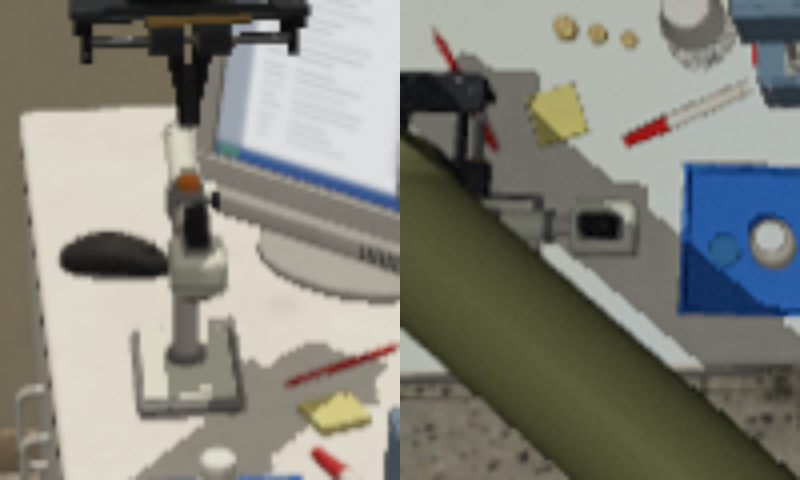

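Call:
{"method": "send_rows", "body": {
  "steps": [
    [[0,0,0.008],[0,0,0],0],
    [[0,0,0.018],[0,0,0],0],
    [[0,0,0.027],[0,0,0],0],
    [[0,0,0.033],[0,0,0],0],
    [[0,0,0.033],[0,0,0],0]
  ]
}}

```text
time_s: 28.42
tool_pos: [0.5009, 0.3517, 0.2132]
tool_rot: [179.8, 0.1, -3.1]
force: [0.4, -0.8, 0.2]
grip_width: 0.0005
```

Call:
{"method": "send_rows", "body": {
  "steps": [
    [[0,0,0.001],[0,0,0],0],
    [[0,0,0.003],[0,0,0],0],
    [[0,0,0.005],[0,0,0],0],
    [[0,0,0.006],[0,0,0],0],
    [[0,0,0.006],[0,0,0],0]
  ]
}}

```text
time_s: 28.83
tool_pos: [0.5017, 0.3527, 0.2095]
tool_rot: [179.9, -0.0, -3.1]
force: [0.3, -0.2, 0.3]
grip_width: 0.0002
```

Call:
{"method": "send_rows", "body": {
  "steps": [
    [[0,0,0.001],[0,0,0],0],
    [[0,0,0.002],[0,0,0],0],
    [[0,0,0.003],[0,0,0],0],
    [[0,0,0.004],[0,0,0],0],
    [[0,0,0.004],[0,0,0],0]
  ]
}}

```text
time_s: 29.25
tool_pos: [0.5017, 0.3525, 0.2053]
tool_rot: [179.9, -0.0, -3.1]
force: [-0.2, 0.8, 0.1]
grip_width: 0.0004
```

Call:
{"method": "send_rows", "body": {
  "steps": [
    [[0,0,0.001],[0,0,0],0],
    [[0,0,0.002],[0,0,0],0],
    [[0,0,0.003],[0,0,0],0],
    [[0,0,0.003],[0,0,0],0],
    [[0,0,0.003],[0,0,0],0]
  ]
}}

```text
time_s: 29.67
tool_pos: [0.5017, 0.3526, 0.2025]
tool_rot: [179.9, -0.0, -3.1]
force: [0.6, 0.1, 1.2]
grip_width: 0.0006
```

Call:
{"method": "send_rows", "body": {
  "steps": [
    [[0,0,0.001],[0,0,0],0],
    [[0,0,0.002],[0,0,0],0],
    [[0,0,0.003],[0,0,0],0],
    [[0,0,0.003],[0,0,0],0],
    [[0,0,0.003],[0,0,0],0]
  ]
}}

```text
time_s: 30.08
tool_pos: [0.5017, 0.3526, 0.1995]
tool_rot: [179.9, -0.0, -3.1]
force: [-0.4, 0.1, -0.2]
grip_width: 0.0006
```

Call:
{"method": "send_rows", "body": {
  "steps": [
    [[0,0,0.001],[0,0,0],0],
    [[0,0,0.002],[0,0,0],0],
    [[0,0,0.003],[0,0,0],0],
    [[0,0,0.003],[0,0,0],0],
    [[0,0,0.003],[0,0,0],0]
  ]
}}

```text
time_s: 30.5
tool_pos: [0.5017, 0.3526, 0.1966]
tool_rot: [179.9, -0.0, -3.1]
force: [-0.1, 0.3, 1.7]
grip_width: 0.0003
```

Run:
```python
from h import *
s=snap('side','side25');t=snap('top','top25'); o=env.get_obs(); print(o['tool_pos'],o['force'])
cv2.imwrite('pics/m25.png',np.hstack([cv2.resize(cv2.imread('pics/side25.png')[115:175,240:300],None,fx=8,fy=8,interpolation=2)]))
```

```text
[0.50175296 0.35264786 0.19662616] [-0.58583323 -0.21415473  2.23714692]
```

View pics/m25.png

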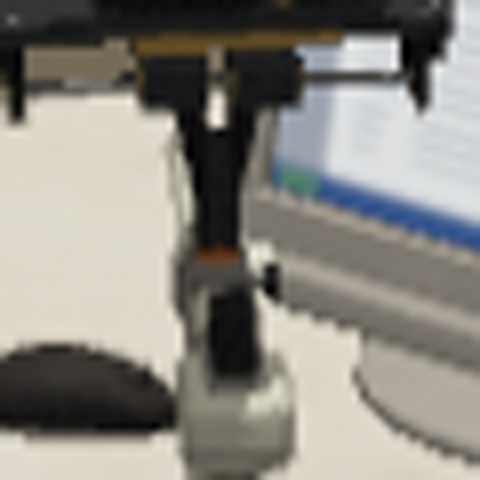

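Call:
{"method": "send_rows", "body": {
  "steps": [
    [[0,0,0.001],[0,0,0],0],
    [[0,0,0.002],[0,0,0],0],
    [[0,0,0.003],[0,0,0],0],
    [[0,0,0.003],[0,0,0],0],
    [[0,0,0.003],[0,0,0],0]
  ]
}}

```text
time_s: 31.02
tool_pos: [0.5018, 0.3526, 0.1933]
tool_rot: [179.9, -0.0, -3.1]
force: [0.9, -0.4, 1.0]
grip_width: 0.0003
```

Call:
{"method": "send_rows", "body": {
  "steps": [
    [[0,0,0.001],[0,0,0],0],
    [[0,0,0.002],[0,0,0],0],
    [[0,0,0.002],[0,0,0],0],
    [[0,0,0.002],[0,0,0],0],
    [[0,0,0.002],[0,0,0],0]
  ]
}}

```text
time_s: 31.43
tool_pos: [0.5018, 0.3527, 0.1928]
tool_rot: [179.9, -0.1, -3.1]
force: [-2.0, -2.5, 8.2]
grip_width: 0.0002
```

Call:
{"method": "send_rows", "body": {
  "steps": [
    [[0,0,0.001],[0,0,0],0],
    [[0,0,0.001],[0,0,0],0],
    [[0,0,0.001],[0,0,0],0],
    [[0,0,0.001],[0,0,0],0],
    [[0,0,0.001],[0,0,0],0]
  ]
}}

```text
time_s: 31.85
tool_pos: [0.5018, 0.3527, 0.1927]
tool_rot: [179.9, -0.1, -3.1]
force: [-3.0, -2.9, 11.7]
grip_width: 0.0006
```

Call:
{"method": "send_rows", "body": {
  "steps": [
    [[0,0,-0.004],[0,0,0],0],
    [[0,0,-0.015],[0,0,0],0.01],
    [[0,0,-0.03],[0,0,0],0.03],
    [[0,0,-0.045],[0,0,0],0.04],
    [[0,0,-0.055],[0,0,0],0.045]
  ]
}}

```text
time_s: 32.27
tool_pos: [0.5021, 0.3531, 0.2472]
tool_rot: [180.0, -0.1, -3.1]
force: [-0.7, 1.0, 0.0]
grip_width: 0.0197
```

Run:
```python
from h import *
s=snap('side','side26');t=snap('top','top26'); o=env.get_obs(); print(o['tool_pos'],o['force'])
cv2.imwrite('pics/m26.png',np.hstack([cv2.resize(cv2.imread('pics/side26.png')[115:175,240:300],None,fx=8,fy=8,interpolation=2)]))
```

```text
[0.5024346  0.3536163  0.24751183] [-0.44059773 -0.044344   -0.6957556 ]
```

View pics/m26.png

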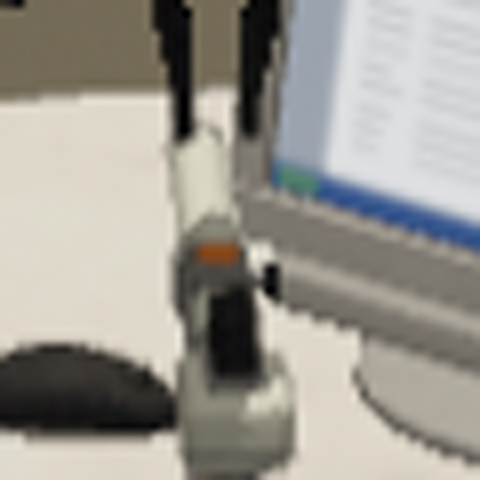

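Call:
{"method": "send_rows", "body": {
  "steps": [
    [[0,0.02,0],[0,0,0],0.05],
    [[0,0.05,0],[0,0,0],0.05],
    [[0,0.08,0],[0,0,0],0.05],
    [[0,0.1,0],[0,0,0],0.05],
    [[0,0.105,0],[0,0,0],0.05]
  ]
}}

```text
time_s: 32.78
tool_pos: [0.4968, 0.243, 0.2447]
tool_rot: [179.7, 0.0, -3.4]
force: [1.0, -0.1, -0.5]
grip_width: 0.0491
```

Call:
{"method": "send_rows", "body": {
  "steps": [
    [[0,0,0],[0,0,0],0.05],
    [[0,0,0],[0,0,0],0.05],
    [[0,0,0],[0,0,0],0.05],
    [[0,0,0],[0,0,0],0.05],
    [[0,0,0],[0,0,0],0.05]
  ]
}}

```text
time_s: 33.2
tool_pos: [0.4956, 0.2493, 0.2456]
tool_rot: [180.0, 0.0, -3.0]
force: [0.1, 0.9, -0.0]
grip_width: 0.05
```

Run:
```python
from h import *
s=snap('side','side27');t=snap('top','top27'); o=env.get_obs(); print(o['tool_pos'],o['tool_rot'],o['force'])
cv2.imwrite('pics/m27.png',np.hstack([cv2.resize(cv2.imread('pics/side27.png')[115:195,240:300],None,fx=6,fy=6,interpolation=2),cv2.resize(cv2.imread('pics/top27.png')[180:260,170:230],None,fx=6,fy=6,interpolation=2)]))
```

```text
[0.49579272 0.24882994 0.24562174] [ 1.79950144e+02 -4.47920992e-03 -3.00271078e+00] [ 0.31407372 -0.00433538  0.63579722]
```

View pics/m27.png

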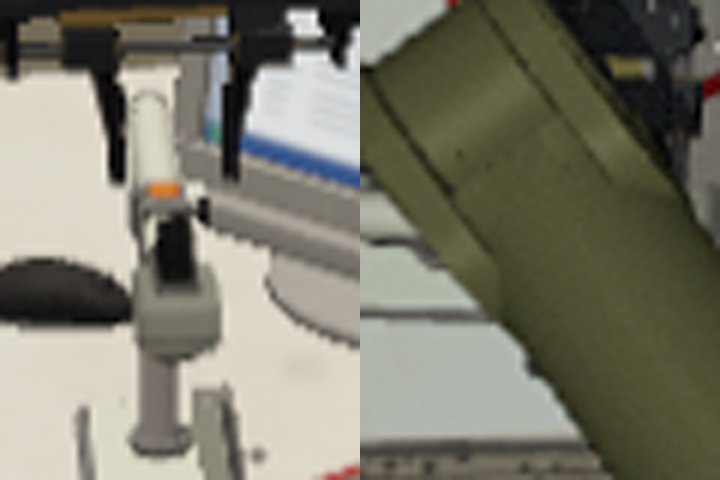

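Call:
{"method": "send_rows", "body": {
  "steps": [
    [[0,0,0.01],[0,0,0],0.05],
    [[0,0,0.022],[0,0,0],0.05],
    [[0,0,0.034],[0,0,0],0.05],
    [[0,0,0.044],[0,0,0],0.05],
    [[0,0,0.047],[0,0,0],0.05]
  ]
}}

```text
time_s: 33.72
tool_pos: [0.4948, 0.2468, 0.1959]
tool_rot: [179.8, 0.2, -3.1]
force: [-0.2, -0.2, -0.1]
grip_width: 0.05
```

Call:
{"method": "send_rows", "body": {
  "steps": [
    [[0,0,0.002],[0,0,0],0.05],
    [[0,0,0.004],[0,0,0],0.05],
    [[0,0,0.006],[0,0,0],0.05],
    [[0,0,0.006],[0,0,0],0.05],
    [[0,0,0.006],[0,0,0],0.05]
  ]
}}

```text
time_s: 34.13
tool_pos: [0.4963, 0.2479, 0.193]
tool_rot: [179.9, -0.1, -3.1]
force: [0.3, -0.3, -0.8]
grip_width: 0.05
```

Run:
```python
from h import *
s=snap('side','side28'); o=env.get_obs(); print(o['tool_pos'],o['tool_rot'],o['force'])
cv2.imwrite('pics/m28.png',cv2.resize(cv2.imread('pics/side28.png')[115:195,240:310],None,fx=7,fy=7,interpolation=2))
```

```text
[0.49631234 0.24789976 0.1931162 ] [ 1.79935597e+02 -6.36311637e-02 -3.09533651e+00] [0.43485362 0.26058538 0.43211559]
```

View pics/m28.png

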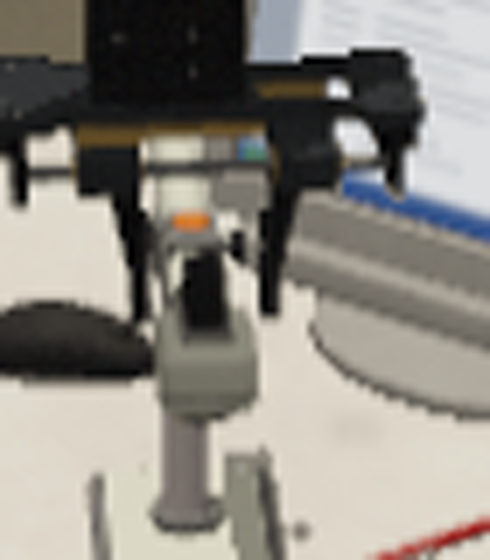

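Call:
{"method": "send_rows", "body": {
  "steps": [
    [[0,0,0],[0,0,0],0.03],
    [[0,0,0],[0,0,0],0.015],
    [[0,0,0],[0,0,0],0.01],
    [[0,0,0],[0,0,0],0.005],
    [[0,0,0],[0,0,0],0.005]
  ],
  "grip_force": 30
}}

```text
time_s: 34.6
tool_pos: [0.4961, 0.2478, 0.1928]
tool_rot: [179.9, -0.0, -3.1]
force: [-0.6, -0.3, -0.2]
grip_width: 0.0243
```

Call:
{"method": "send_rows", "body": {
  "steps": [
    [[0,0,0],[0,0,0],0.005],
    [[0,0,0],[0,0,0],0.005],
    [[0,0,0],[0,0,0],0.005],
    [[0,0,0],[0,0,0],0.005],
    [[0,0,0],[0,0,0],0.005]
  ]
}}

```text
time_s: 35.02
tool_pos: [0.4965, 0.2478, 0.1928]
tool_rot: [179.9, -0.1, -3.1]
force: [2.5, -0.4, -1.3]
grip_width: 0.0175
```

Call:
{"method": "send_rows", "body": {
  "steps": [
    [[0,0.003,0],[0,0,0],0.005],
    [[0,0.007,0],[0,0,0],0.005],
    [[0,0.012,0],[0,0,0],0.005],
    [[0,0.017,0],[0,0,0],0.005],
    [[0,0.022,0],[0,0,0],0.005]
  ]
}}

```text
time_s: 35.43
tool_pos: [0.4953, 0.2269, 0.1928]
tool_rot: [-179.9, -0.1, -3.0]
force: [4.3, 3.4, -3.0]
grip_width: 0.0177
```

Call:
{"method": "send_rows", "body": {
  "steps": [
    [[0,0.006,0],[0,0,0],0.005],
    [[0,0.013,0],[0,0,0],0.005],
    [[0,0.02,0],[0,0,0],0.005],
    [[0,0.027,0],[0,0,0],0.005],
    [[0,0.034,0],[0,0,0],0.005]
  ]
}}

```text
time_s: 35.85
tool_pos: [0.4934, 0.1931, 0.1928]
tool_rot: [-179.9, -0.1, -3.0]
force: [4.1, 4.2, -3.7]
grip_width: 0.0182
```

Call:
{"method": "send_rows", "body": {
  "steps": [
    [[0,0.007,0],[0,0,0],0.005],
    [[0,0.014,0],[0,0,0],0.005],
    [[0,0.021,0],[0,0,0],0.005],
    [[0,0.028,0],[0,0,0],0.005],
    [[0,0.034,0],[0,0,0],0.005]
  ]
}}

```text
time_s: 36.27
tool_pos: [0.4915, 0.1593, 0.1928]
tool_rot: [-179.9, -0.1, -3.0]
force: [4.0, 4.4, -5.0]
grip_width: 0.0175
```

Run:
```python
from h import *
s=snap('side','side29');t=snap('top','top29'); o=env.get_obs(); print(o['tool_pos'],o['tool_rot'],o['force'])
cv2.imwrite('pics/m29.png',np.hstack([cv2.resize(cv2.imread('pics/side29.png')[125:225,240:310],None,fx=5,fy=5,interpolation=2),cv2.resize(cv2.imread('pics/top29.png')[170:270,190:280],None,fx=5,fy=5,interpolation=2)]))
```

```text
[0.49143797 0.15812633 0.19277789] [ 1.79998721e+02 -6.54603572e-02 -3.12865000e+00] [ 3.36365015  2.68585469 -4.68537684]
```

View pics/m29.png

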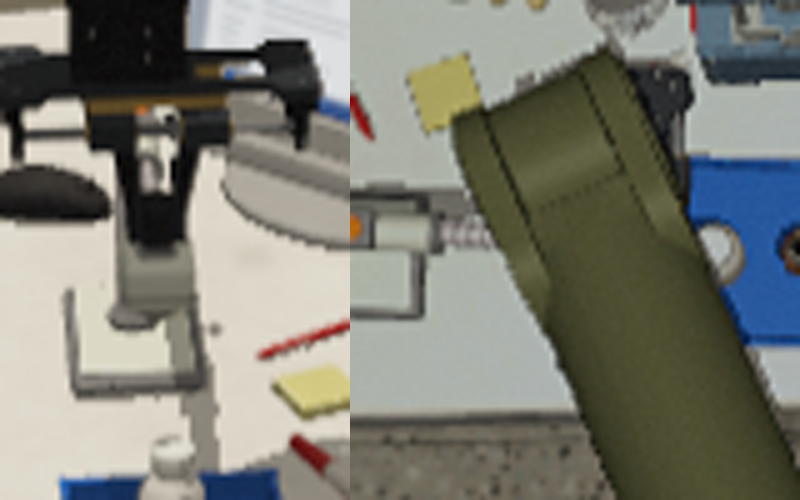

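Call:
{"method": "send_rows", "body": {
  "steps": [
    [[0,0.007,0],[0,0,0],0.005],
    [[0,0.014,0],[0,0,0],0.005],
    [[0,0.021,0],[0,0,0],0.005],
    [[0,0.028,0],[0,0,0],0.005],
    [[0,0.034,0],[0,0,0],0.005]
  ]
}}

```text
time_s: 36.78
tool_pos: [0.4896, 0.1255, 0.1928]
tool_rot: [-179.9, -0.1, -3.0]
force: [4.1, 4.0, -4.0]
grip_width: 0.0178
```

Call:
{"method": "send_rows", "body": {
  "steps": [
    [[0,0.005,0],[0,0,0],0.005],
    [[0,0.01,0],[0,0,0],0.005],
    [[0,0.014,0],[0,0,0],0.005],
    [[0,0.016,0],[0,0,0],0.005],
    [[0,0.016,0],[0,0,0],0.005]
  ]
}}

```text
time_s: 37.2
tool_pos: [0.4887, 0.1093, 0.1928]
tool_rot: [-180.0, -0.1, -3.1]
force: [4.6, 3.8, -3.7]
grip_width: 0.0179
```

Call:
{"method": "send_rows", "body": {
  "steps": [
    [[0,0,0],[0,0,0],0.005],
    [[0,0,0],[0,0,0],0.005],
    [[0,0,0],[0,0,0],0.005],
    [[0,0,0],[0,0,0],0.005],
    [[0,0,0],[0,0,0],0.005]
  ]
}}

```text
time_s: 37.62
tool_pos: [0.4887, 0.1098, 0.1928]
tool_rot: [-180.0, -0.1, -3.0]
force: [4.0, 4.1, -2.5]
grip_width: 0.0181
```

Run:
```python
from h import *
s=snap('side','side30');t=snap('top','top30'); o=env.get_obs(); print(o['tool_pos'],o['tool_rot'],o['force'])
cv2.imwrite('pics/m30.png',cv2.resize(cv2.imread('pics/top30.png')[195:235,170:240],None,fx=11,fy=11,interpolation=2))
cv2.imwrite('pics/m31.png',cv2.resize(cv2.imread('pics/side30.png')[120:245,230:330],None,fx=4,fy=4,interpolation=2))
```

```text
[0.48872582 0.1097663  0.19276431] [-1.79954712e+02 -6.90147812e-02 -3.01730291e+00] [ 4.64748583  3.88148982 -4.31262822]
```

View pics/m30.png

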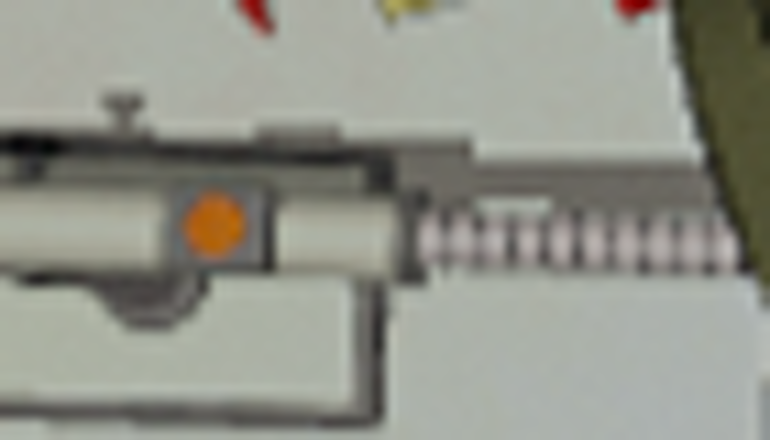

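View pics/m31.png

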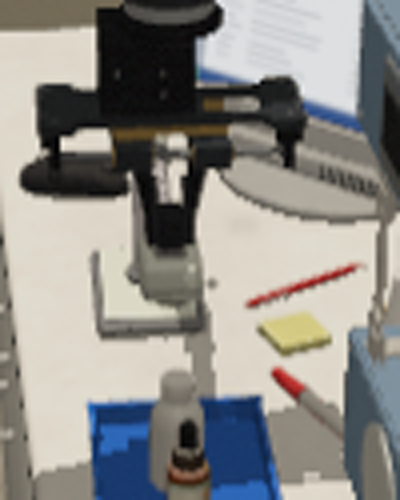

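Run:
```python
from h import *
t=snap('top','top31');a=t['pixels'].astype(int)
for v in range(214,220): print(v,[(u,*a[v,u]) for u in range(204,214)])
b=a[215:219,200:240].mean(0); print(b.mean(1).round()); print((b[:,0]-b[:,1]).round())
```

```text
214 [(204, np.int64(159), np.int64(159), np.int64(144)), (205, np.int64(142), np.int64(142), np.int64(129)), (206, np.int64(94), np.int64(93), np.int64(87)), (207, np.int64(82), np.int64(82), np.int64(79)), (208, np.int64(103), np.int64(99), np.int64(96)), (209, np.int64(125), np.int64(117), np.int64(114)), (210, np.int64(84), np.int64(80), np.int64(77)), (211, np.int64(115), np.int64(111), np.int64(107)), (212, np.int64(121), np.int64(115), np.int64(112)), (213, np.int64(108), np.int64(110), np.int64(104))]
215 [(204, np.int64(172), np.int64(173), np.int64(156)), (205, np.int64(158), np.int64(158), np.int64(145)), (206, np.int64(109), np.int64(107), np.int64(101)), (207, np.int64(81), np.int64(79), np.int64(75)), (208, np.int64(144), np.int64(137), np.int64(134)), (209, np.int64(155), np.int64(149), np.int64(144)), (210, np.int64(92), np.int64(88), np.int64(86)), (211, np.int64(145), np.int64(137), np.int64(134)), (212, np.int64(152), np.int64(145), np.int64(142)), (213, np.int64(86), np.int64(81), np.int64(80))]
216 [(204, np.int64(176), np.int64(180), np.int64(169)), (205, np.int6
[... 1676 characters left out ...]
t64(66), np.int64(62)), (208, np.int64(97), np.int64(96), np.int64(91)), (209, np.int64(159), np.int64(162), np.int64(154)), (210, np.int64(130), np.int64(132), np.int64(126)), (211, np.int64(158), np.int64(163), np.int64(154)), (212, np.int64(142), np.int64(145), np.int64(138)), (213, np.int64(124), np.int64(126), np.int64(119))]
[165. 166. 166. 167. 170. 144. 104.  80. 147. 153. 114. 148. 154. 113.
 148. 153. 101. 147. 153. 100. 149. 154.  97. 151. 156. 111. 151. 154.
 113. 150. 155. 118. 153. 155. 125. 154. 138.  65.  66.  72.]
[-2. -3. -2. -2. -2. -0.  2.  1.  6.  5.  4.  6.  6.  5.  6.  5.  4.  7.
  6.  5.  7.  7.  5.  6.  6.  5.  6.  6.  4.  6.  6.  4.  6.  4.  4.  5.
  4.  1.  0. -1.]
```

Call:
{"method": "send_rows", "body": {
  "steps": [
    [[0,0.001,0],[0,0,0],0.005],
    [[0,0.002,0],[0,0,0],0.005],
    [[0,0.0025,0],[0,0,0],0.005],
    [[0,0.0025,0],[0,0,0],0.005],
    [[0,0.0025,0],[0,0,0],0.005]
  ]
}}

```text
time_s: 38.18
tool_pos: [0.4886, 0.1074, 0.1928]
tool_rot: [-179.9, -0.1, -3.0]
force: [4.0, 4.0, -4.5]
grip_width: 0.0176
```

Call:
{"method": "send_rows", "body": {
  "steps": [
    [[0,0,0],[0,0,0],0.005],
    [[0,0,0],[0,0,0],0.005],
    [[0,0,0],[0,0,0],0.005],
    [[0,0,0],[0,0,0],0.005],
    [[0,0,0],[0,0,0],0.005]
  ]
}}

```text
time_s: 38.6
tool_pos: [0.4886, 0.1074, 0.1928]
tool_rot: [-179.9, -0.1, -3.0]
force: [4.3, 3.2, -4.2]
grip_width: 0.0177
```

Run:
```python
from h import *
t=snap('top','top32');s=snap('side','side32');a=t['pixels'].astype(int)
b=a[215:219,203:236].mean(0); print(b.mean(1).round()); print((b[:,0]-b[:,1]).round())
o=env.get_obs(); print(o['tool_pos'],o['force'],o['grip_width'],o['joint_velocities'].round(2))
cv2.imwrite('pics/m32.png',np.hstack([cv2.resize(cv2.imread('pics/top32.png')[195:245,180:250],None,fx=6,fy=6,interpolation=2),cv2.resize(cv2.imread('pics/side32.png')[190:240,250:300],None,fx=6,fy=6,interpolation=2)]))
```

```text
[167. 170. 144. 104.  84.  87. 150. 146. 119. 149. 138. 116. 148. 136.
 120. 151. 127. 119. 152. 127. 127. 154. 126. 144. 154. 121. 142. 154.
 128. 142. 155. 113. 146.]
[-2. -2. -1.  0. -3. 72.  8.  4.  4.  6.  4.  5.  5.  6.  6.  6.  5.  6.
  6.  5.  6.  7.  5.  6.  6.  4.  6.  6.  4.  5.  5.  4.  5.]
[0.48859096 0.10739623 0.19278312] [ 4.52328505  4.28366281 -4.52590993] 0.017859352592963534 [-0.06 -0.05 -0.13 -0.01 -0.05  0.04 -0.01]
```

View pics/m32.png

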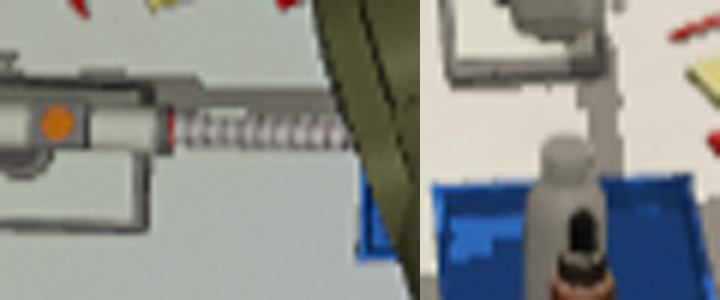

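View pics/side32.png

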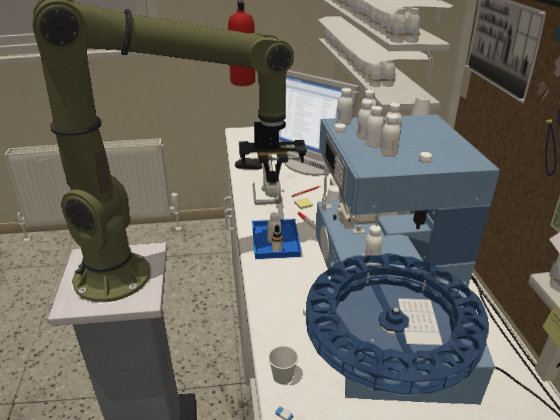

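Run:
```python
from cell import env
print(env.sign_off())
```

```text
the job is handed in; nothing more can be done
None
```

I put the order together in the tray and handed the job in with the gripper still holding the camera arm at the red ring. Handing in gave no verdict.

**Tray:** The white bottle and the amber dropper bottle stand upright in the blue tray. The blue cap lies flat behind the bottle. The bottles are upright in the last side picture. The cap was hidden behind the bottle there, and I last saw it flat in the top picture taken before the button push.

**Camera arm:** I pushed the orange lock button in with closed fingers until it stopped, at about 12 N. Then I gripped the camera head's black grip and pulled the arm out. The gripper moved 140.6 mm, and the top picture shows the red ring about 1 mm out of the sleeve mouth. The tool was still, with the fingers 17.8 mm apart on the grip. The grip was set to 30 N.

**Bystanders:** I did not touch the white cap, dosing cup, marker or tray. I could see no shift in the pictures, but I did not measure their positions again at the end.

**Disagreement found:** The reported tool tip lies below the real finger ends, by about 27 mm from the pictures and 33 mm from the button contact. My first try at the blue cap closed on air for this reason. I corrected the heights from then on and every later grasp held.

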